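# Slide the pipe flange round the bend and snap it home

## Task

Slide the loose aluminium flange along the hand-bent steel pipe, turning it to follow the bend, up to the iron housing, and push it fully home so that it snaps in between the two brass spring rollers; then let go of it. Ease it along gently so that it never bears hard on the pipe, and leave the piston, the tin and the wrench where they are.

Things in the scene. Friction and masses are not known exactly. Their poses are not given: they have to be found in the camera images.
- flange: Loose aluminium flange (0.24 to 0.4 kg) hanging on the pipe, alike front and back; stays where left. Origin mid-bore, 2 mm below the pipe's axis as it hangs. x: along the bore towards the housing; z: up. Bore 22 mm, round hub 34 mm across, 28 mm long (+-14 along x). Plate 12 mm thick (+-6 along x), 48 mm wide at the hub. A heavier lower ear, 38 mm wide, reaches 48 mm below the origin.
- ear (a point): Point to grip on the flange's upper ear, 42 mm above the flange's origin; axes as the flange's. The ear is 12 mm thick along x, 30 mm wide along y and reaches from 15 to 61 mm above the flange's origin. The hub below it reaches 17 mm above that origin, so fingertips should stay above 20 mm.
- seat (a point): Centre of the steel seat face on the housing, on the pipe's axis, 95 mm above the table. Its frame F: x and y level, y into the housing, z up; the pipe leaves towards -y. Home: the hub's end against this face, so the flange's origin 14 mm out from it, flange x along F's +y, upright.
- fixture: Housing, pipe, rollers and rest, fixed to the table; origin on the table 95 mm below the seat, axes as F. Dark iron housing 120 mm wide, 104 deep, 100 high (seat ring up to 114, bolt heads 106). A contact force above 45 N between the flange and any of it (pipe, housing, rollers) damages the pipe.
- catch (a point): Point on the pipe's axis between the two brass spring rollers, 27 mm out from the seat; axes as F. Rollers 24 mm across on upright axles, 33 mm left and right of the pipe, in blue brackets, none higher than 105 mm above the table. They resist once the flange's origin is 41 mm from the seat, give way at about 6 to 15 N of push, and from 21 mm inward pull the flange home and hold it.
- bend_finish (a point): Point on the pipe's axis 60 mm out from the seat, at F (0, -60) mm, where the straight end at the housing meets the bend; axes as F. Pipe 18 mm in diameter: 2 mm of play all round in the bore. Its axis is level, 95 mm above the table throughout.
- bend_centre (a point): Nominal centre of the bend, at pipe height, F (-120, -60) mm; axes as F; nothing is there. The bend is a quarter turn of nominal radius 120 mm, but bent by hand: the true axis strays up to 5 mm from the circle midway (nothing at its two ends), so it must be followed by feel. On the way in the flange turns 90 degrees anticlockwise seen from above.
- bend_start (a point): Point on the pipe's axis where the far straight length meets the bend, at F (-120, -180) mm; axes as F. The flange starts 15 to 48 mm outward of here on that straight length, which runs along F's x.
- pipe_end (a point): Far end of the pipe, at F (-198, -180) mm; axes as F. Closed by a red plug 29 mm across, held by a thin steel rest.
- piston: Bystander: bare steel piston standing on the table, 76 mm across, 55 mm high; origin at the centre of its underside.
- tin: Bystander: round tin with a blue band standing on the table, 64 mm across, 55 mm high; origin at the centre of its underside.
- wrench: Bystander: steel wrench lying on the table, 190 mm long along its x axis; origin under its middle.

How it is judged:
By the outcome, as a careful person would: the job done as asked, in the order asked, and still so for the second after the job is handed in, with the robot touching nothing.
It also fails if it takes over 72 s, if anything falls off the work surface, if the arm or the gripper's body presses on something with over 40 N, if the wrist force passes 120 N, or if a joint passes its speed limit or range.

## Robot

A 7-joint arm with a two-finger parallel gripper is mounted at the origin on the work surface. World frame = base frame: x ahead of the robot, y to its left, z up, the work surface at z = 0. Lengths are in m, angles in rad, forces in N, time in s.
With the tool pointing down it reaches from about 0.425 to 0.925 m from the base axis. Payload 6.8 kg.
Tool frame: the origin (TCP) lies on the centre line of the jaws, within the pads' length; the fingertips stand 14 mm ahead of it and the grasp point (between the pads) lies 5 mm behind it; y points along the fingers, x is the direction in which the jaws open and shut, and the axes are right-handed (so a half turn about y gives the same grasp; the last joint's range is limited). The gripper opens to 85 mm and grips with 20 to 120 N. Pads are 22 mm wide; open, the fingers measure 114 mm over their backs; the gripper's body (76 mm by 85 mm) begins 54 mm behind the grasp point. The pads swing forward as they close: fully open they stand 13 mm farther back than shut.
Start: joints at [-1.228, 0.477, 0.022, 1.555, -0.011, 1.109, -0.083], TCP at [0.294, 0.608, 0.245] pointing down, gripper open.
Joint ranges: [-2.96, 2.96], [-0.34, 2.1], [-1.41, 1.46], [0.24, 2.44], [-1.37, 4.51], [0.17, 1.92], [-2.96, 2.96]. Speed limits (rad/s): [2.39, 2.39, 3.14, 3.14, 3.14, 3.14, 3.14].

## Interface

Orientations are given as a rotation vector (axis times angle).
In Python, from bench import get_obs, vision, ticket gives the robot as it stands. The module is installed in compiled form; this text tells all that it offers.
- The arm moves only by the tool jog_arm, never from a script. Its argument "motion" is a list of rows, each an object of numbers: "gripper": the finger opening in mm, from 0 to 85.4; "tx", "ty", "tz": the shift along the tool's x, y, z in mm; "ax", "ay", "az": the turn, a rotation vector about the tool's x, y, z in rad. In form: [{"gripper": .., "tx": .., "ty": .., "tz": .., "ax": .., "ay": .., "az": ..}, ...]. A call has 1 to 12 rows; each row shifts and turns the commanded pose from where the row before left it, along the tool's axes as they then stand; what a row does not reach is not made up. A row lasts 1/10 s, in which the tool goes at most 50 mm and 8.59 degrees, less where a joint would pass 70% of its speed; a pose out of reach is approached as far as the arm can. A call is refused whole if a number of a shift passes 50 or a number of a turn 0.15, either way. A call with a gripper value outside its range is refused whole. The fingers move at their own pace and stop on an object; "newtons" is the grip in N (left out, the last holds). Time passes only in rows, so rows that do not move let the fingers close. It gives the time, the measured TCP pose, the force and the opening at its end, in the units of the state.
- get_obs(): the state, without advancing time (a new reading comes with each control period).
- vision.grab_frame(name): name is "scene" or "side" or "wrist"; returns the picture (480x640x3 uint8, red, green, blue); there is no depth.
- vision.get_calibration(name): a dict with "camera_matrix" (3x3 intrinsics, pixels), "world_from_camera" (4x4, takes a point from camera to world coordinates). Camera axes: x right, y down, z forward; pixel columns grow to the right and rows downward; lengths in m; the calibration is good to about 2 mm. A picture is of the moment at which its call begins: read the wrist's pose just before it. get_calibration takes no time and is no camera call; for the wrist camera it gives the pose at the moment of the call.
- ticket.hand_in(): hands the job in, once; it reports no verdict.
The state is a dict: "clock": time; "joints": joint angles; "qvel": joint speeds; "tau": joint torques, N m; "tcp_pos": TCP position; "orientation": TCP orientation; "contact_force": force on the tool from outside, world axes, zero at the start; "moment": the same for the moment, N m; "grip_width": finger opening in m.
Only numpy, scipy, OpenCV 4.12 (cv2) and the standard library are available. Lean on these libraries where they do the work, as an engineer would, in place of code of your own. Each camera call takes 0.05 s, during which the arm holds its last target.

## Working session

There is one attempt and no reset: what is moved stays moved. The work goes in short steps, Python scripts to look and compute and a tool call to move; the robot and the scene stay as the last step left them, time stands still between calls to the robot, and variables do not carry over. Pictures are saved under pics/ and viewed, and the job is handed in when it is done.

Besides the shell and the picture viewer there is one more tool, called as name(argument=value, ...) on one line, values as JSON. jog_arm: Moves the arm, as the interface text tells. Its arguments: {"type":"object","properties":{"motion":{"type":"array"},"newtons":{"type":"number"}},"required":["motion"]}

```bash
mkdir -p pics; python3 - <<'E'
from bench import get_obs, vision
import cv2,json
o=get_obs();print(o)
for n in("scene","side","wrist"):
    c=vision.get_calibration(n);print(n,c)
    cv2.imwrite(f"pics/{n}0.png",vision.grab_frame(n)[:,:,::-1])
E
```

```text
{'clock': 0.0, 'joints': array([-1.22809377,  0.47779969,  0.02233115,  1.55645253, -0.01148883,
        1.10928046, -0.08310814]), 'qvel': array([-7.90515557e-04,  2.78326112e-04,  5.78667444e-05, -8.65085555e-04,
        2.95184107e-04,  6.34895672e-04,  7.94051484e-04]), 'tau': array([-4.83026051e-04, -5.96453047e+01,  1.60757292e+00, -2.81190580e+01,
        1.23606206e-02,  9.24974534e-03,  2.61049968e-05]), 'tcp_pos': array([0.2938541 , 0.6070557 , 0.24432534]), 'orientation': array([-1.39046487, -0.87002207,  0.87240966]), 'contact_force': array([-0.22812567,  0.02664718, -0.21729305]), 'moment': array([-0.0182462 , -0.0210372 ,  0.00236106]), 'grip_width': 0.08570583807376768}
scene {'camera_matrix': array([[494.51448059,   0.        , 322.60341162],
       [  0.        , 494.51448059, 229.07746383],
       [  0.        ,   0.        ,   1.        ]]), 'world_from_camera': array([[ 0.29123697,  0.77914267, -0.55508354,  1.05093373],
       [ 0.95656544, -0.24493374,  0.15808232, -0.16623872],
       [-0.01279001, -0.57701314, -0.81663471,  0.77711442],
       [ 0.        ,  0
[... 230 characters left out ...]
camera': array([[-0.80968778, -0.36125406,  0.46249454,  0.2288172 ],
       [-0.58684341,  0.49232376, -0.64283133,  0.49487335],
       [ 0.00452837, -0.79190455, -0.6106281 ,  0.58216661],
       [ 0.        ,  0.        ,  0.        ,  1.        ]])}
wrist {'camera_matrix': array([[409.6836231 ,   0.        , 317.87022075],
       [  0.        , 409.6836231 , 233.43823806],
       [  0.        ,   0.        ,   1.        ]]), 'world_from_camera': array([[ 0.43576942,  0.8532451 ,  0.28649227,  0.2194006 ],
       [ 0.90005547, -0.41230002, -0.14109867,  0.6426937 ],
       [-0.00227098,  0.31934542, -0.94763566,  0.37414154],
       [ 0.        ,  0.        ,  0.        ,  1.        ]])}
```

View pics/scene0.png

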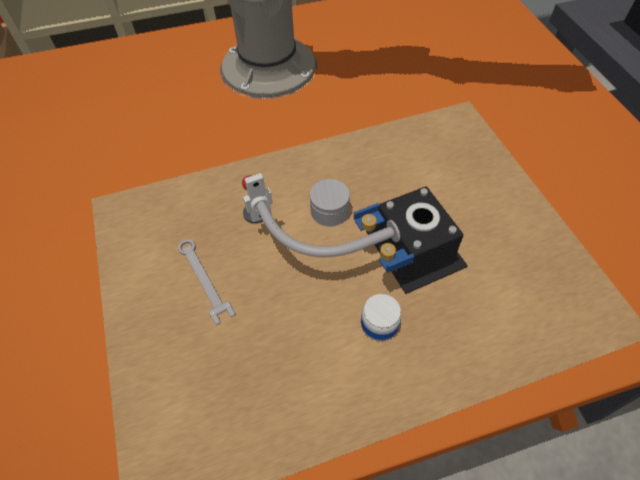

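View pics/side0.png

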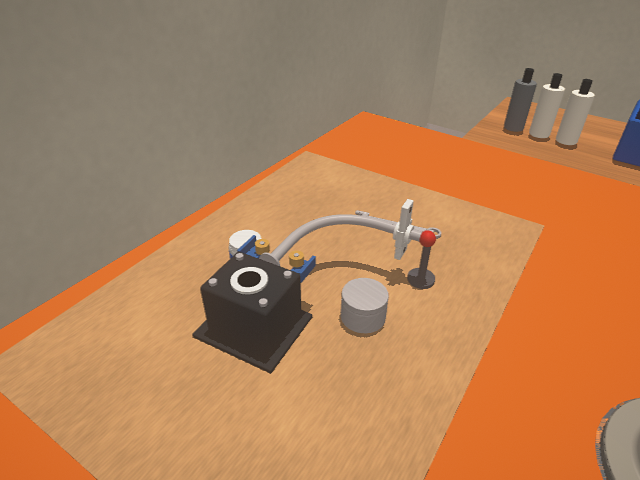

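View pics/wrist0.png

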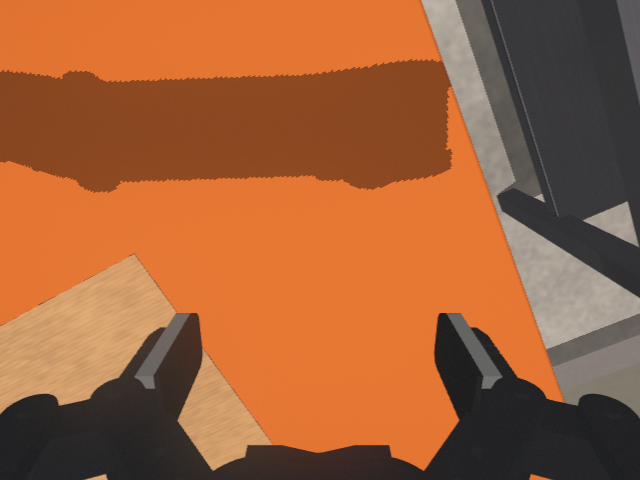

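```bash
python3 - <<'E'
import cv2
a=cv2.imread("pics/scene0.png")[160:290,230:480];cv2.imwrite("pics/sc_z.png",cv2.resize(a,None,fx=3.2,fy=3.2,interpolation=cv2.INTER_CUBIC))
a=cv2.imread("pics/side0.png")[190:380,190:450];cv2.imwrite("pics/si_z.png",cv2.resize(a,None,fx=3,fy=3,interpolation=cv2.INTER_CUBIC))
E
```

```text
(no output)
```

View pics/sc_z.png

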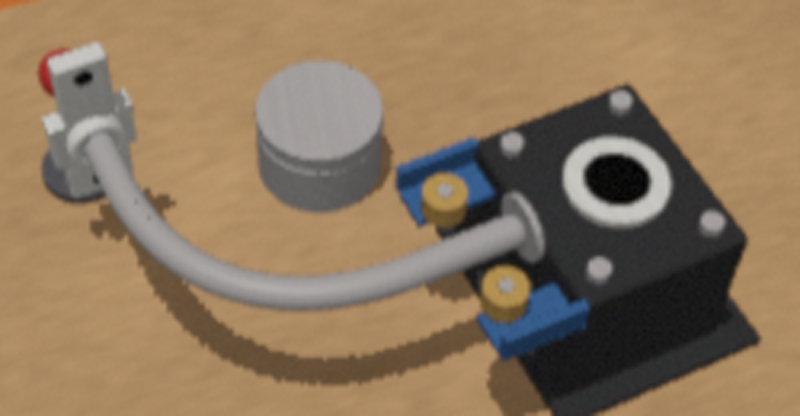

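View pics/si_z.png

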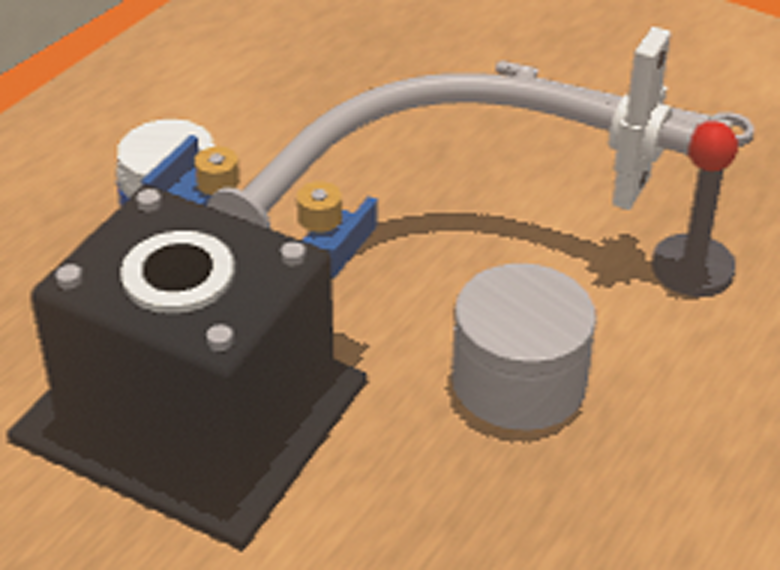

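```bash
cat > h.py <<'E'
import numpy as np,cv2
from bench import get_obs,vision
def ray(c,uv):
    K=c["camera_matrix"];T=c["world_from_camera"]
    d=T[:3,:3]@np.linalg.solve(K,[uv[0],uv[1],1.]);return T[:3,3],d/np.linalg.norm(d)
def onz(c,uv,z):
    o,d=ray(c,uv);return o+d*(z-o[2])/d[2]
def tri(c1,u1,c2,u2):
    A=np.zeros((3,3));b=np.zeros(3);rs=[ray(c1,u1),ray(c2,u2)]
    for o,d in rs:
        P=np.eye(3)-np.outer(d,d);A+=P;b+=P@o
    p=np.linalg.solve(A,b);return p,max(np.linalg.norm((np.eye(3)-np.outer(d,d))@(p-o)) for o,d in rs)
def proj(c,p):
    T=np.linalg.inv(c["world_from_camera"]);q=T[:3,:3]@np.asarray(p)+T[:3,3];q=c["camera_matrix"]@q;return q[:2]/q[2]
E
python3 - <<'E'
from h import *
np.set_printoptions(precision=4,suppress=True)
cs,cd=vision.get_calibration("scene"),vision.get_calibration("side")
S=lambda x,y:(x/3.2+230-.35,y/3.2+160-.35)
D=lambda x,y:(x/3+190-.33,y/3+190-.33)
L={"rolA":((444,190),(319,194)),"rolB":((506,285),(217,158)),"b1":((512,142),(293,251)),"b2":((599,268),(149,198)),"b3":((621,100),(220,335)),"b4":((712,222),(68,275)),"ring":((617,181),(177,270))}
R={}
for k,(a,b) in L.items():
    p,e=tri(cs,S(*a),cd,D(*b));R[k]=p;print(k,p,e, onz(cs,S(*a),.105)[:2],onz(cd,D(*b),.105)[:2])
print("plug",onz(cd,D(713,146),.095), onz(cs,S(55,70),.095))
m=(R["b1"]+R["b2"])/2-(R["b3"]+R["b4"])/2;print("y axis out",m,np.arctan2(*( -m)[[1,0]]))
v=R["rolA"]-R["rolB"];print(v,np.linalg.norm(v),np.arctan2(v[1],v[0]))
E
```

```text
rolA [0.5958 0.0445 0.1025] 0.00017111200755872698 [0.5974 0.0436] [0.594 0.047]
rolB [0.6611 0.0537 0.1024] 0.0002741281677624427 [0.6628 0.053 ] [0.6587 0.0558]
b1 [0.5774 0.0898 0.1039] 2.6192197795489534e-05 [0.5782 0.0894] [0.5765 0.0908]
b2 [0.6664 0.1022 0.1036] 0.00016957653214587533 [0.6673 0.1018] [0.665  0.1033]
b3 [0.5679 0.1573 0.104 ] 0.0002783141499017509 [0.5688 0.157 ] [0.567  0.1578]
b4 [0.6574 0.1697 0.1032] 8.536319159112658e-05 [0.6584 0.1688] [0.6558 0.171 ]
ring [0.6171 0.1339 0.1019] 0.00013235534317704488 [0.6192 0.1326] [0.6145 0.1362]
plug [ 0.4463 -0.1296  0.095 ] [ 0.4448 -0.1347  0.095 ]
y axis out [ 0.0092 -0.0675  0.0001] 1.7066652940110205
[-0.0653 -0.0092  0.    ] 0.06597612331341338 -3.0022657561806283
```

```bash
cat >> h.py <<'E'
YAW=0.137
ex=np.array([np.cos(YAW),np.sin(YAW)]);ey=np.array([-np.sin(YAW),np.cos(YAW)])
SEAT=np.array([.62845,.0491])+.027*ey
def F2W(x,y,z=.095): return np.r_[SEAT+x*ex+y*ey,z]
def W2F(p): d=np.asarray(p)[:2]-SEAT;return np.array([d@ex,d@ey])
E
python3 - <<'E'
from h import *
from scipy.spatial.transform import Rotation as R
np.set_printoptions(precision=4,suppress=True)
o=get_obs();M=R.from_rotvec(o["orientation"]).as_matrix();print(M)
print("seat",SEAT,"start",F2W(-.12,-.18),"psi0",np.arctan2(M[1,0],M[0,0]),"az",np.arctan2(o["tcp_pos"][1],o["tcp_pos"][0]))
for n in("scene","side"):
    c=vision.get_calibration(n);im=cv2.imread(f"pics/{n}0.png");v=im.copy()
    hsv=cv2.cvtColor(im,cv2.COLOR_BGR2HSV)
    for t in np.linspace(0,np.pi/2,10):
        a=np.array([-.12+.12*np.sin(t),-.06-.12*np.cos(t)]);r=np.array([np.sin(t),-np.cos(t)])
        cand=np.linspace(-.03,.03,121)
        s=[];
        for k in cand:
            u=proj(c,F2W(*(a+k*r))); s.append(cv2.getRectSubPix(hsv,(1,1),tuple(map(float,u)))[0,0,1])
        s=np.array(s);lo=np.where(s<55)[0]
        # contiguous run nearest 0
        runs=np.split(lo,np.where(np.diff(lo)>1)[0]+1)
        runs=[q for q in runs if len(q)>10]
        print(n,round(np.degrees(t)),[(round(cand[q[0]]*1e3,1),round(cand[q[-1]]*1e3,1),round(500*(cand[q[0]]+cand[q[-1]]),1)) for q in runs])
        cv2.circle(v,tuple(int(round(k)) for k in proj(c,F2W(*a))),1,(0,0,255),-1)
    for p in [(0,-.027),(0,0),(-.198,-.18),(0,-.06)]: cv2.circle(v,tuple(int(round(k)) for k in proj(c,F2W(*p))),1,(0,255,0),-1)
    x0,y0,x1,y1=(230,160,480,290) if n=="scene" else (190,190,450,380)
    cv2.imwrite(f"pics/{n}_ov.png",cv2.resize(v[y0:y1,x0:x1],None,fx=3,fy=3))
E
```

```text
[[ 0.4357 -0.0005 -0.9001]
 [ 0.9001 -0.0013  0.4357]
 [-0.0014 -1.     -0.0001]]
seat [0.6248 0.0758] start [ 0.5305 -0.1189  0.095 ] psi0 1.1199800300054987 az 1.1199622129661893
scene 0 [(np.float64(-8.5), np.float64(30.0), np.float64(10.8))]
scene 10 [(np.float64(-8.0), np.float64(10.0), np.float64(1.0))]
scene 20 [(np.float64(-6.0), np.float64(12.0), np.float64(3.0))]
scene 30 [(np.float64(-4.5), np.float64(14.0), np.float64(4.8))]
scene 40 [(np.float64(-4.0), np.float64(15.0), np.float64(5.5))]
scene 50 [(np.float64(-4.0), np.float64(15.5), np.float64(5.8))]
scene 60 [(np.float64(-5.5), np.float64(14.5), np.float64(4.5))]
scene 70 [(np.float64(-7.0), np.float64(12.5), np.float64(2.8))]
scene 80 [(np.float64(-8.5), np.float64(11.0), np.float64(1.3))]
scene 90 [(np.float64(-8.5), np.float64(11.0), np.float64(1.3))]
side 0 [(np.float64(-14.0), np.float64(17.0), np.float64(1.5))]
side 10 [(np.float64(-14.5), np.float64(16.5), np.float64(1.0))]
side 20 [(np.float64(-13.0), np.float64(30.0), np.float64(8.5))]
side 30 [(np.float64(-11.0), np.float64(16.0), np.float64(2.5))]
side 40 [(np.float64(-9.5), np.float64(18.0), np.float64(4.3))]
side 50 [(np.float64(-9.5), np.float64(17.5), np.float64(4.0))]
side 60 [(np.float64(-9.5), np.float64(15.5), np.float64(3.0))]
side 70 [(np.float64(-9.5), np.float64(13.0), np.float64(1.8))]
side 80 [(np.float64(-11.0), np.float64(11.0), np.float64(0.0))]
side 90 [(np.float64(-10.0), np.float64(9.0), np.float64(-0.5))]
```

View pics/scene_ov.png

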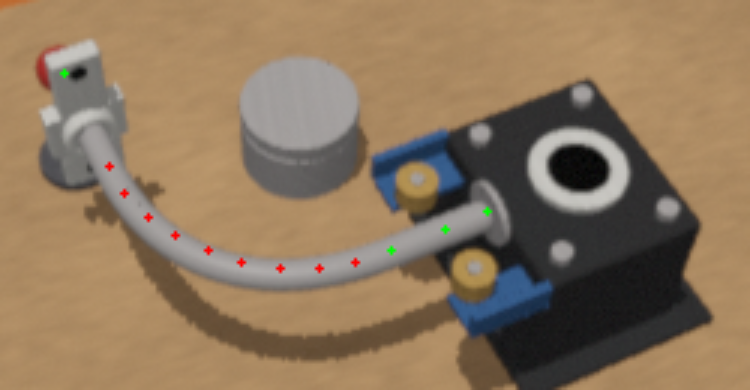

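View pics/side_ov.png

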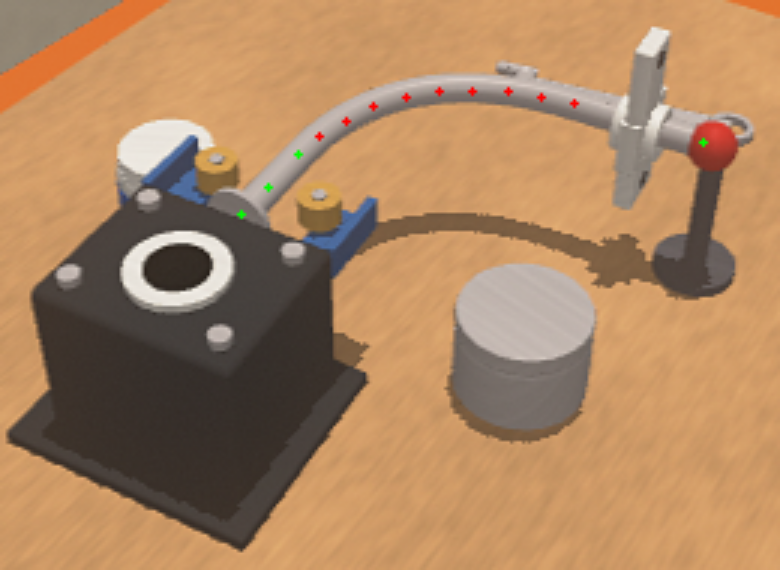

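```bash
python3 - <<'E'
from h import *
np.set_printoptions(precision=4,suppress=True)
cs,cd=vision.get_calibration("scene"),vision.get_calibration("side")
S=lambda x,y:(x/3.2+230-.35,y/3.2+160-.35)
D=lambda x,y:(x/3+190-.33,y/3+190-.33)
p,e=tri(cs,S(77,57),cd,D(655,37));print(p,e,W2F(p))
for u in[onz(cs,S(77,57),.154),onz(cd,D(655,37),.154)]:print(W2F(u))
a=cv2.imread("pics/scene0.png")[165:225,235:285];cv2.imwrite("pics/f1.png",cv2.resize(a,None,fx=10,fy=10,interpolation=cv2.INTER_CUBIC))
a=cv2.imread("pics/side0.png")[195:265,380:445];cv2.imwrite("pics/f2.png",cv2.resize(a,None,fx=8,fy=8,interpolation=cv2.INTER_CUBIC))
E
```

```text
[ 0.4904 -0.1253  0.1538] 0.001275485488211163 [-0.1606 -0.181 ]
[-0.159  -0.1805]
[-0.1613 -0.1822]
```

View pics/f1.png

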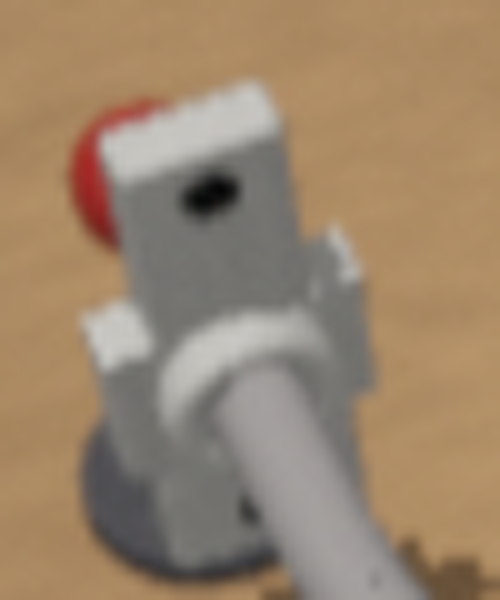

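View pics/f2.png

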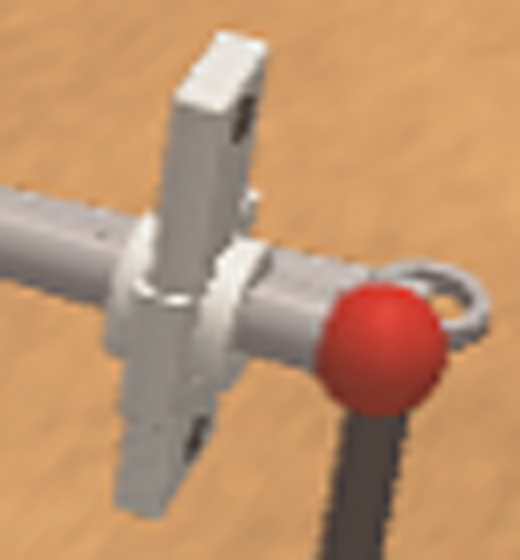

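```bash
cat >> h.py <<'E'
from scipy.spatial.transform import Rotation as Rt
import json
def pose():
    o=get_obs();M=Rt.from_rotvec(o["orientation"]).as_matrix()
    return np.r_[o["tcp_pos"],np.arctan2(M[1,0],M[0,0])],o,M
def rows(start,wps,nd=1):
    """wps: list of (x,y,z,psi); one row each; accumulates rounded commands"""
    p=np.array(start,float);out=[]
    for w in wps:
        w=np.array(w,float);c,s=np.cos(p[3]),np.sin(p[3]);d=w[:3]-p[:3]
        tx=round((d[0]*c+d[1]*s)*1e3,nd);tz=round((-d[0]*s+d[1]*c)*1e3,nd);ty=round(-d[2]*1e3,nd);ay=round(-(w[3]-p[3]),3)
        out.append(dict(tx=tx,ty=ty,tz=tz,ay=ay))
        p[:3]+=np.array([c*tx-s*tz,s*tx+c*tz,-ty])/1e3;p[3]-=ay
    return out,p
def show(r): print("["+",".join("{"+",".join(f'"{k}":{v:g}' for k,v in q.items() if v)+"}" for q in r)+"]")
def status():
    p,o,M=pose();np.set_printoptions(precision=4,suppress=True)
    print("t",round(o["clock"],2),"pose",p,"F",W2F(p)*1e3,"psiF",round(p[3]-YAW,3),"tilt",M[:2,1],"f",o["contact_force"],"m",o["moment"],"w",round(o["grip_width"]*1e3,1),"j",o["joints"])
E
python3 - <<'E'
from h import *
cs,cd=vision.get_calibration("scene"),vision.get_calibration("side")
print(tri(cs,(254,177.9),cd,(407.5,203.9)),W2F(onz(cd,(407.5,203.9),.154)))
p,o,M=pose()
g=F2W(-.160,-.180,.2)
W=[p[:2],np.array([.47,.28]),g[:2]]
L=[np.linalg.norm(W[1]-W[0]),np.linalg.norm(W[2]-W[1])]
n=18;wps=[]
for i in range(1,n+1):
    s=i/n*sum(L)
    xy=W[0]+(W[1]-W[0])*s/L[0] if s<L[0] else W[1]+(W[2]-W[1])*(s-L[0])/L[1]
    wps.append((*xy,p[2]+(.2-p[2])*max(0,(i-12)/6),p[3]+(YAW-p[3])*min(1,i/9)))
r,_=rows(p,wps);show(r[:12]);show(r[12:])
E
```

```text
(array([ 0.48979155, -0.12450586,  0.1510542 ]), np.float64(0.0005622454718613444)) [-0.16252798 -0.17632247]
[{"tx":-25.3,"tz":-34.9,"ay":0.109},{"tx":-21.3,"tz":-37.5,"ay":0.109},{"tx":-17.1,"tz":-39.6,"ay":0.11},{"tx":-12.7,"tz":-41.3,"ay":0.109},{"tx":-8.1,"tz":-42.3,"ay":0.109},{"tx":-3.5,"tz":-43,"ay":0.109},{"tx":1.3,"tz":-43.1,"ay":0.11},{"tx":5.9,"tz":-42.7,"ay":0.109},{"tx":3.3,"tz":-42.1,"ay":0.109},{"tx":-3.7,"tz":-42.9},{"tx":-3.7,"tz":-43},{"tx":-3.6,"tz":-43}]
[{"tx":-3.7,"ty":7.4,"tz":-43},{"tx":-3.7,"ty":7.5,"tz":-42.9},{"tx":-3.7,"ty":7.4,"tz":-43},{"tx":-3.7,"ty":7.4,"tz":-43},{"tx":-3.6,"ty":7.4,"tz":-43},{"tx":-3.7,"ty":7.5,"tz":-42.9}]
```

jog_arm(motion=[{"tx":-25,"tz":-35,"ay":0.11},{"tx":-21,"tz":-37.5,"ay":0.11},{"tx":-17,"tz":-39.5,"ay":0.11},{"tx":-12.5,"tz":-41.5,"ay":0.11},{"tx":-8,"tz":-42.5,"ay":0.11},{"tx":-3.5,"tz":-43,"ay":0.11},{"tx":1.5,"tz":-43,"ay":0.11},{"tx":6,"tz":-42.5,"ay":0.11},{"tx":3.5,"tz":-42,"ay":0.1},{"tx":-3.5,"tz":-43},{"tx":-3.5,"tz":-43},{"tx":-3.5,"tz":-43}])

```text
schema error: expected keys gripper, tx, ty, tz, ax, ay, az
```

jog_arm(motion=[{"tx":-4,"ty":7.4,"tz":-43},{"tx":-3.7,"ty":7.5,"tz":-42.9},{"tx":-3.7,"ty":7.4,"tz":-43},{"tx":-3.7,"ty":7.4,"tz":-40},{"tx":-3.6,"ty":7.4,"tz":-35},{"ty":3},{},{}])

```text
schema error: expected keys gripper, tx, ty, tz, ax, ay, az
```

```bash
python3 - <<'E'
from h import *
status()
cv2.imwrite("pics/w1.png",vision.grab_frame("wrist")[:,:,::-1]);
c=vision.get_calibration("wrist")
for k in[(-.16,-.18,.154),(-.12,-.18,.095),(-.198,-.18,.095)]:print(k,proj(c,F2W(*k)))
E
```

```text
t 0.15 pose [0.2939 0.6072 0.2446 1.12  ] F [-255.1792  571.5256] psiF 0.983 tilt [-0.0005 -0.0013] f [-0.0626 -0.4038 -0.3887] m [ 0.0104 -0.0138 -0.0511] w 85.1 j [-1.2281  0.4776  0.0224  1.5562 -0.0115  1.1093 -0.0831]
(-0.16, -0.18, 0.154) [-275.8218  729.3148]
(-0.12, -0.18, 0.095) [-170.3863  669.0895]
(-0.198, -0.18, 0.095) [-233.5244  632.282 ]
```

View pics/w1.png

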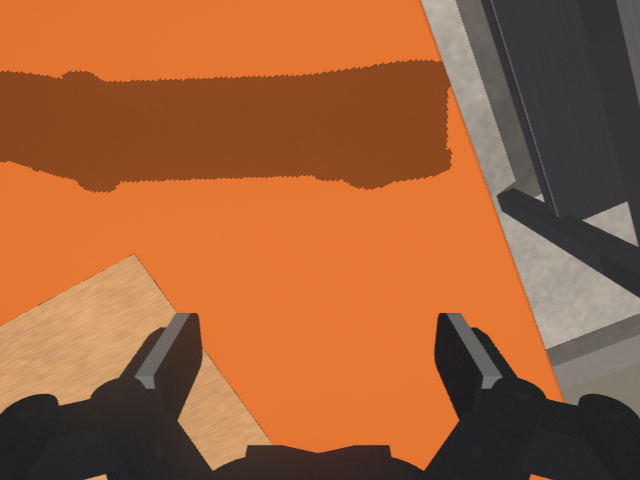

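jog_arm(motion=[{"gripper":85,"tx":-25,"ty":0,"tz":-35,"ax":0,"ay":0.11,"az":0},{"gripper":85,"tx":-21,"ty":0,"tz":-37.5,"ax":0,"ay":0.11,"az":0},{"gripper":85,"tx":-17,"ty":0,"tz":-39.5,"ax":0,"ay":0.11,"az":0},{"gripper":85,"tx":-12.5,"ty":0,"tz":-41.5,"ax":0,"ay":0.11,"az":0},{"gripper":85,"tx":-8,"ty":0,"tz":-42.5,"ax":0,"ay":0.11,"az":0},{"gripper":85,"tx":-3.5,"ty":0,"tz":-43,"ax":0,"ay":0.11,"az":0},{"gripper":85,"tx":1.5,"ty":0,"tz":-43,"ax":0,"ay":0.11,"az":0},{"gripper":85,"tx":6,"ty":0,"tz":-42.5,"ax":0,"ay":0.11,"az":0},{"gripper":85,"tx":3.5,"ty":0,"tz":-42,"ax":0,"ay":0.1,"az":0},{"gripper":85,"tx":-3.5,"ty":0,"tz":-43,"ax":0,"ay":0,"az":0},{"gripper":85,"tx":-3.5,"ty":0,"tz":-43,"ax":0,"ay":0,"az":0},{"gripper":85,"tx":-3.5,"ty":0,"tz":-43,"ax":0,"ay":0,"az":0}])

```text
clock: 1.4
tcp_pos: [0.4786, 0.1333, 0.2453]
orientation: [-1.568, -0.11, 0.11]
contact_force: [0.5, 0.2, 0.0]
grip_width: 0.085
```

jog_arm(motion=[{"gripper":85,"tx":-4,"ty":7.5,"tz":-43,"ax":0,"ay":0,"az":0},{"gripper":85,"tx":-3.5,"ty":7.5,"tz":-43,"ax":0,"ay":0,"az":0},{"gripper":85,"tx":-3.5,"ty":7.5,"tz":-43,"ax":0,"ay":0,"az":0},{"gripper":85,"tx":-3.5,"ty":7.5,"tz":-40,"ax":0,"ay":0,"az":0},{"gripper":85,"tx":-3.5,"ty":7.5,"tz":-35,"ax":0,"ay":0,"az":0},{"gripper":85,"tx":0,"ty":3,"tz":-10,"ax":0,"ay":0,"az":0},{"gripper":85,"tx":0,"ty":0,"tz":0,"ax":0,"ay":0,"az":0},{"gripper":85,"tx":0,"ty":0,"tz":0,"ax":0,"ay":0,"az":0}])

```text
clock: 2.2
tcp_pos: [0.4909, -0.078, 0.2048]
orientation: [-1.567, -0.111, 0.111]
contact_force: [0.6, -0.1, 0.5]
grip_width: 0.085
```

```bash
python3 - <<'E'
from h import *
status()
c=vision.get_calibration("wrist")
cv2.imwrite("pics/w2.png",vision.grab_frame("wrist")[:,:,::-1]);
for k in[(-.16,-.18,.154),(-.12,-.18,.095),(-.198,-.18,.095)]:print(k,proj(c,F2W(*k)))
E
```

```text
t 2.2 pose [ 0.4909 -0.078   0.2048  0.1412] F [-153.5939 -134.172 ] psiF 0.004 tilt [-0.0002  0.0006] f [ 0.5812 -0.1056  0.5292] m [ 0.0315 -0.0457 -0.0171] w 85.0 j [-0.4103  0.2492  0.5211  2.0427 -0.1597  0.8882  0.3399]
(-0.16, -0.18, 0.154) [306.4573 355.795 ]
(-0.12, -0.18, 0.095) [370.1116 301.6709]
(-0.198, -0.18, 0.095) [250.786  301.1919]
```

View pics/w2.png

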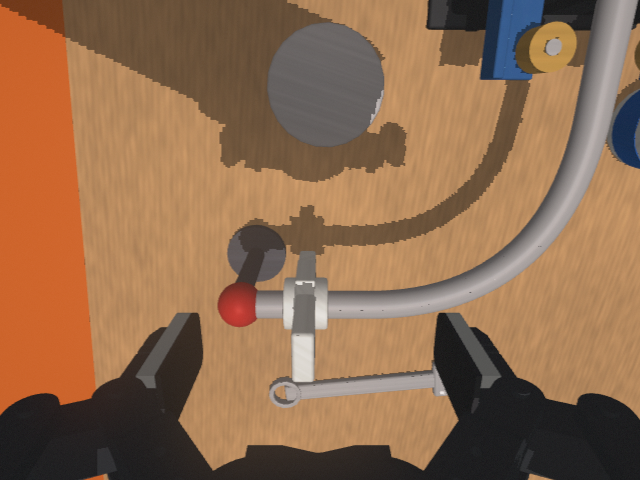

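```bash
python3 - <<'E'
from h import *
np.set_printoptions(precision=4,suppress=True)
c=vision.get_calibration("wrist");im=cv2.imread("pics/w2.png");hsv=cv2.cvtColor(im,cv2.COLOR_BGR2HSV)
print("eartop",W2F(onz(c,(303,357),.154)),"rollerA",onz(c,(553.5,46.5),.103),"plug",W2F(onz(c,(238.5,304.5),.095)))
def prof(a,r):
    cand=np.linspace(-.02,.02,161)
    s=np.array([cv2.getRectSubPix(hsv,(1,1),tuple(map(float,proj(c,F2W(*(a+k*r))))))[0,0,1] for k in cand])
    lo=np.where(s<60)[0];runs=np.split(lo,np.where(np.diff(lo)>1)[0]+1)
    return [(round(cand[q[0]]*1e3,1),round(cand[q[-1]]*1e3,1),round(500*(cand[q[0]]+cand[q[-1]]),2)) for q in runs if len(q)>25]
for x in(-.185,-.143,-.135,-.128): print(x,prof(np.array([x,-.18]),np.array([0,-1.])))
for t in np.radians(np.arange(0,91,7.5)):
    print(round(np.degrees(t),1),prof(np.array([-.12+.12*np.sin(t),-.06-.12*np.cos(t)]),np.array([np.sin(t),-np.cos(t)])))
E
```

```text
eartop [-0.1616 -0.1804] rollerA [0.596  0.0443 0.103 ] plug [-0.2059 -0.1821]
-0.185 [(np.float64(-8.0), np.float64(11.8), np.float64(1.88))]
-0.143 [(np.float64(-8.2), np.float64(11.8), np.float64(1.75))]
-0.135 [(np.float64(-8.2), np.float64(11.8), np.float64(1.75))]
-0.128 [(np.float64(-8.2), np.float64(11.8), np.float64(1.75))]
0.0 [(np.float64(-8.2), np.float64(11.5), np.float64(1.62))]
7.5 [(np.float64(-8.2), np.float64(12.0), np.float64(1.88))]
15.0 [(np.float64(-7.5), np.float64(12.8), np.float64(2.63))]
22.5 [(np.float64(-6.5), np.float64(14.3), np.float64(3.88))]
30.0 [(np.float64(-5.2), np.float64(15.5), np.float64(5.13))]
37.5 [(np.float64(-4.8), np.float64(16.2), np.float64(5.75))]
45.0 [(np.float64(-4.5), np.float64(16.2), np.float64(5.87))]
52.5 [(np.float64(-5.0), np.float64(16.0), np.float64(5.5))]
60.0 [(np.float64(-6.0), np.float64(14.8), np.float64(4.38))]
67.5 [(np.float64(-7.5), np.float64(13.5), np.float64(3.0))]
75.0 [(np.float64(-8.8), np.float64(12.0), np.float64(1.62))]
82.5 [(np.float64(-10.0), np.float64(11.0), np.float64(0.5))]
90.0 [(np.float64(-10.2), np.float64(13.8), np.float64(1.75))]
```

jog_arm(motion=[{"gripper":85,"tx":-4,"ty":0,"tz":-23,"ax":0,"ay":0.004,"az":0},{"gripper":85,"tx":-4,"ty":5,"tz":-23.5,"ax":0,"ay":0,"az":0},{"gripper":85,"tx":0,"ty":20,"tz":0,"ax":0,"ay":0,"az":0},{"gripper":85,"tx":0,"ty":10,"tz":0,"ax":0,"ay":0,"az":0},{"gripper":85,"tx":0,"ty":0,"tz":0,"ax":0,"ay":0,"az":0},{"gripper":85,"tx":0,"ty":0,"tz":0,"ax":0,"ay":0,"az":0}])

```text
clock: 2.85
tcp_pos: [0.4896, -0.1253, 0.17]
orientation: [-1.568, -0.108, 0.109]
contact_force: [-0.2, -0.4, -0.3]
grip_width: 0.0848
```

```bash
python3 - <<'E'
from h import *
status()
c=vision.get_calibration("wrist")
cv2.imwrite("pics/w3.png",vision.grab_frame("wrist")[:,:,::-1]);
p,o,M=pose()
print(proj(c,[p[0],p[1],.154]),proj(c,F2W(-.1616,-.180,.154)))
E
```

```text
t 2.85 pose [ 0.4896 -0.1253  0.17    0.1381] F [-161.4092 -180.754 ] psiF 0.001 tilt [-0.0003  0.0004] f [-0.2419 -0.4062 -0.2604] m [-0.0044 -0.0177 -0.0244] w 84.8 j [-0.3053  0.3198  0.5232  2.057  -0.2175  0.8175  0.4839]
[320.0011 311.464 ] [319.041  309.0698]
```

View pics/w3.png

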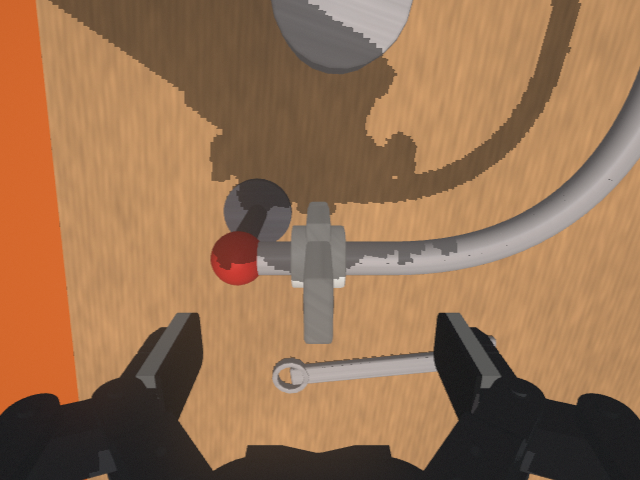

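jog_arm(motion=[{"gripper":85,"tx":-0.8,"ty":13,"tz":0.8,"ax":0,"ay":0,"az":0},{"gripper":85,"tx":0,"ty":15,"tz":0,"ax":0,"ay":0,"az":0},{"gripper":85,"tx":0,"ty":10,"tz":0,"ax":0,"ay":0,"az":0},{"gripper":60,"tx":0,"ty":0,"tz":0,"ax":0,"ay":0,"az":0},{"gripper":40,"tx":0,"ty":0,"tz":0,"ax":0,"ay":0,"az":0},{"gripper":25,"tx":0,"ty":0,"tz":0,"ax":0,"ay":0,"az":0},{"gripper":18,"tx":0,"ty":0,"tz":0,"ax":0,"ay":0,"az":0},{"gripper":18,"tx":0,"ty":0,"tz":0,"ax":0,"ay":0,"az":0}], newtons=20)

```text
clock: 3.7
tcp_pos: [0.4886, -0.1258, 0.1322]
orientation: [-1.568, -0.107, 0.106]
contact_force: [-0.9, 0.9, 0.4]
grip_width: 0.0178
```

```bash
python3 - <<'E'
from h import *
status()
cv2.imwrite("pics/w4.png",vision.grab_frame("wrist")[:,:,::-1]);
E
```

```text
t 3.7 pose [ 0.4886 -0.1258  0.1322  0.1359] F [-162.3997 -181.205 ] psiF -0.001 tilt [0.0009 0.0001] f [-0.9399  0.869   0.4247] m [-0.0116 -0.0168  0.0406] w 17.8 j [-0.2746  0.3793  0.4951  2.0875 -0.2662  0.7337  0.5258]
```

View pics/w4.png

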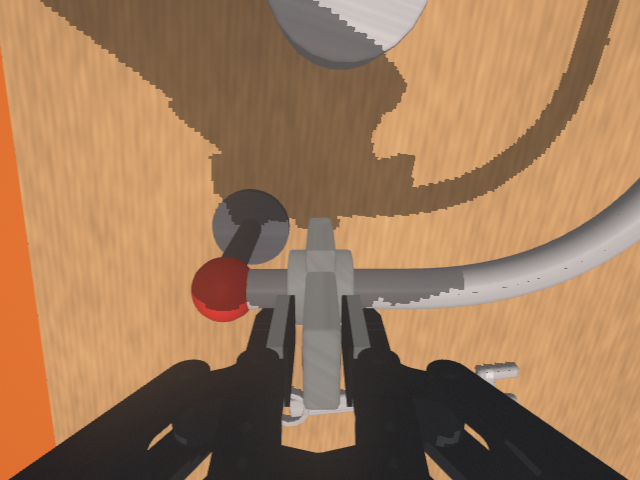

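jog_arm(motion=[{"gripper":18,"tx":0.8,"ty":0,"tz":1.0,"ax":0,"ay":0,"az":0},{"gripper":14,"tx":0,"ty":0,"tz":0,"ax":0,"ay":0,"az":0},{"gripper":8,"tx":0,"ty":0,"tz":0,"ax":0,"ay":0,"az":0},{"gripper":8,"tx":0,"ty":0,"tz":0,"ax":0,"ay":0,"az":0},{"gripper":8,"tx":0,"ty":0,"tz":0,"ax":0,"ay":0,"az":0}], newtons=40)

```text
clock: 4.25
tcp_pos: [0.4892, -0.1246, 0.1319]
orientation: [-1.568, -0.107, 0.107]
contact_force: [0.5, 1.6, 3.1]
grip_width: 0.0116
```

```bash
python3 - <<'E'
from h import *
status()
E
```

```text
t 4.25 pose [ 0.4892 -0.1246  0.1319  0.1361] F [-161.6595 -180.0586] psiF -0.001 tilt [0.0004 0.0002] f [0.4623 1.5899 3.0772] m [ 0.1656 -0.0525 -0.0239] w 11.6 j [-0.2766  0.3803  0.4945  2.0867 -0.2665  0.734   0.5236]
```

jog_arm(motion=[{"gripper":8,"tx":0,"ty":-1,"tz":0,"ax":0,"ay":0,"az":0},{"gripper":8,"tx":0,"ty":-1,"tz":0,"ax":0,"ay":0,"az":0},{"gripper":8,"tx":0,"ty":0,"tz":0,"ax":0,"ay":0,"az":0},{"gripper":8,"tx":0,"ty":0,"tz":0,"ax":0,"ay":0,"az":0}])

```text
clock: 4.65
tcp_pos: [0.4886, -0.1247, 0.1335]
orientation: [-1.568, -0.106, 0.107]
contact_force: [0.0, 0.5, -3.4]
grip_width: 0.0114
```

```bash
python3 - <<'E'
from h import *
status()
E
```

```text
t 4.65 pose [ 0.4886 -0.1247  0.1335  0.1359] F [-162.2819 -180.0921] psiF -0.001 tilt [-0.0008 -0.    ] f [ 0.0442  0.4982 -3.3884] m [ 0.0862  0.0411 -0.0314] w 11.4 j [-0.2783  0.3774  0.4964  2.0862 -0.2636  0.7382  0.5213]
```

```bash
cat >> h.py <<'E'
RB=.12;DV=.0045
def path(s):
    """s along: <0 first straight, 0..SB bend, >SB last straight. returns F xy(m), heading in F, outward normal"""
    SB=RB*np.pi/2
    if s<=0: return np.array([-.12+s,-.18]),0.,np.array([0,-1.])
    if s>=SB: return np.array([0,-.06+s-SB]),np.pi/2,np.array([1.,0])
    t=s/RB;d=DV*np.sin(2*t)**2;dd=2*DV*np.sin(4*t)
    n=np.array([np.sin(t),-np.cos(t)])
    return np.array([-.12,-.06])+(RB+d)*n, t-np.arctan2(dd,RB+d), n
def inward(s):
    SB=RB*np.pi/2
    return .0004*np.clip(min(s+.014,SB+.014-s)/.028,0,1)
def sof(p):
    f=W2F(p);SB=RB*np.pi/2
    if f[0]<-.12: return f[0]+.12
    if f[1]>-.06: return SB+f[1]+.06
    return RB*np.arctan2(f[0]+.12,-(f[1]+.06))
def plan(s1,n,off=(0,0),z=.1335,dpsi=0.,settle=2):
    """off: F mm offsets of the tool from pipe axis; report too"""
    p,o,M=pose();s0=sof(p);w=[]
    for i in range(1,n+1):
        s=s0+(s1-s0)*i/n;q,h,nn=path(s);q=q-inward(s)*nn+np.array(off)/1e3
        w.append((*F2W(*q,z),h+YAW+dpsi))
    r,_=rows(p,w)
    # residual error now
    q,h,nn=path(s0);e=W2F(p)-(q-inward(s0)*nn+np.array(off)/1e3)
    f=o["contact_force"][:2];hh=p[3]
    print("s0",round(s0*1e3,1),"outward err mm",round(float(e@nn)*1e3,2),"psi err",round(p[3]-YAW-h,4),"f_along,left(tool z)",np.round([f@[np.cos(hh),np.sin(hh)],f@[-np.sin(hh),np.cos(hh)]],1))
    show(r)
E
python3 - <<'E'
from h import *
plan(-.006,9)
E
```

```text
s0 -42.3 outward err mm 0.09 psi err -0.0011 f_along,left(tool z) [0.1 0.5]
[{"tx":4,"tz":0.1,"ay":-0.001},{"tx":4.1},{"tx":4},{"tx":4},{"tx":4.1},{"tx":4},{"tx":4},{"tx":4.1,"tz":0.1},{"tx":4}]
```

jog_arm(motion=[{"gripper":8,"tx":4,"ty":0,"tz":0,"ax":0,"ay":-0.001,"az":0},{"gripper":8,"tx":4,"ty":0,"tz":0,"ax":0,"ay":0,"az":0},{"gripper":8,"tx":4,"ty":0,"tz":0,"ax":0,"ay":0,"az":0},{"gripper":8,"tx":4,"ty":0,"tz":0,"ax":0,"ay":0,"az":0},{"gripper":8,"tx":4,"ty":0,"tz":0,"ax":0,"ay":0,"az":0},{"gripper":8,"tx":0,"ty":0,"tz":0,"ax":0,"ay":0,"az":0},{"gripper":8,"tx":0,"ty":0,"tz":0,"ax":0,"ay":0,"az":0}])

```text
clock: 5.35
tcp_pos: [0.5088, -0.122, 0.1337]
orientation: [-1.568, -0.107, 0.108]
contact_force: [0.1, -0.2, -5.3]
grip_width: 0.0114
```

```bash
python3 - <<'E'
from h import *
status();plan(-.006,4)
E
```

```text
t 5.35 pose [ 0.5088 -0.122   0.1337  0.1371] F [-141.9235 -180.1359] psiF 0.0 tilt [-0.0002 -0.    ] f [ 0.0904 -0.1613 -5.3016] m [-0.0211 -0.017  -0.05  ] w 11.4 j [-0.277   0.4052  0.49    2.0436 -0.2739  0.7553  0.5176]
s0 -21.9 outward err mm 0.14 psi err 0.0001 f_along,left(tool z) [ 0.1 -0.2]
[{"tx":4,"ty":0.2,"tz":0.1},{"tx":4},{"tx":3.9,"tz":0.1},{"tx":4}]
```

jog_arm(motion=[{"gripper":8,"tx":4,"ty":0.4,"tz":0,"ax":0,"ay":0,"az":0},{"gripper":8,"tx":4,"ty":0,"tz":0.6,"ax":0,"ay":0,"az":0},{"gripper":8,"tx":0,"ty":0,"tz":0.9,"ax":0,"ay":0,"az":0},{"gripper":8,"tx":0,"ty":0,"tz":0,"ax":0,"ay":0,"az":0},{"gripper":8,"tx":0,"ty":0,"tz":0,"ax":0,"ay":0,"az":0}])

```text
clock: 5.85
tcp_pos: [0.5164, -0.1194, 0.1333]
orientation: [-1.568, -0.107, 0.108]
contact_force: [-0.2, -0.6, -5.0]
grip_width: 0.0117
```

```bash
python3 - <<'E'
from h import *
status();plan(-.006,2)
E
```

```text
t 5.85 pose [ 0.5164 -0.1194  0.1333  0.137 ] F [-134.0454 -178.5922] psiF 0.0 tilt [-0.0003  0.    ] f [-0.1558 -0.6281 -5.0299] m [-0.0241  0.0269 -0.0163] w 11.7 j [-0.279   0.416   0.4873  2.0282 -0.2779  0.761   0.5131]
s0 -14.0 outward err mm -1.41 psi err 0.0 f_along,left(tool z) [-0.2 -0.6]
[{"tx":4,"ty":-0.2,"tz":-1.4},{"tx":4,"tz":0.1}]
```

jog_arm(motion=[{"gripper":8,"tx":0,"ty":0,"tz":-1.0,"ax":0,"ay":0,"az":0},{"gripper":8,"tx":0,"ty":0,"tz":-1,"ax":0,"ay":0,"az":0},{"gripper":8,"tx":0,"ty":0,"tz":-1,"ax":0,"ay":0,"az":0},{"gripper":8,"tx":0,"ty":0,"tz":0,"ax":0,"ay":0,"az":0},{"gripper":8,"tx":0,"ty":0,"tz":0,"ax":0,"ay":0,"az":0}])

```text
clock: 6.35
tcp_pos: [0.5169, -0.1225, 0.1334]
orientation: [-1.568, -0.107, 0.107]
contact_force: [0.7, -0.4, -3.4]
grip_width: 0.0115
```

```bash
python3 - <<'E'
from h import *
status();plan(-.006,2)
E
```

```text
t 6.35 pose [ 0.5169 -0.1225  0.1334  0.1369] F [-133.939  -181.7291] psiF -0.0 tilt [-0. -0.] f [ 0.7126 -0.4207 -3.373 ] m [-0.0143 -0.0143  0.0064] w 11.5 j [-0.273   0.4177  0.4874  2.0256 -0.2787  0.762   0.5191]
s0 -13.9 outward err mm 1.73 psi err -0.0001 f_along,left(tool z) [ 0.6 -0.5]
[{"tx":4,"ty":-0.1,"tz":1.8},{"tx":3.9}]
```

```bash
python3 - <<'E'
from h import *
plan(.026,10)
E
```

```text
s0 -13.9 outward err mm 1.73 psi err -0.0001 f_along,left(tool z) [ 0.6 -0.5]
[{"tx":4,"ty":-0.1,"tz":1.8},{"tx":4},{"tx":4,"tz":0.1},{"tx":4,"tz":0.1,"ay":-0.012},{"tx":4,"tz":0.1,"ay":-0.023},{"tx":3.9,"tz":0.1,"ay":-0.024},{"tx":4,"tz":0.1,"ay":-0.024},{"tx":4,"ay":-0.025},{"tx":4,"tz":0.1,"ay":-0.026},{"tx":4,"ay":-0.026}]
```

jog_arm(motion=[{"gripper":8,"tx":2,"ty":0,"tz":1.7,"ax":0,"ay":0,"az":0},{"gripper":8,"tx":4,"ty":0,"tz":0,"ax":0,"ay":0,"az":0},{"gripper":8,"tx":4,"ty":0,"tz":0.1,"ax":0,"ay":0,"az":0},{"gripper":8,"tx":4,"ty":0,"tz":0.1,"ax":0,"ay":-0.012,"az":0},{"gripper":8,"tx":4,"ty":0,"tz":0.1,"ax":0,"ay":-0.023,"az":0},{"gripper":8,"tx":4,"ty":0,"tz":0.1,"ax":0,"ay":-0.024,"az":0},{"gripper":8,"tx":4,"ty":0,"tz":0.1,"ax":0,"ay":-0.024,"az":0},{"gripper":8,"tx":4,"ty":0,"tz":0,"ax":0,"ay":-0.025,"az":0},{"gripper":8,"tx":0,"ty":0,"tz":0,"ax":0,"ay":0,"az":0},{"gripper":8,"tx":0,"ty":0,"tz":0,"ax":0,"ay":0,"az":0}])

```text
clock: 7.35
tcp_pos: [0.5461, -0.1154, 0.1333]
orientation: [-1.562, -0.192, 0.192]
contact_force: [0.1, -0.2, -4.8]
grip_width: 0.0113
```

```bash
python3 - <<'E'
from h import *
status();plan(.048,8)
E
```

```text
t 7.35 pose [ 0.5461 -0.1154  0.1333  0.2448] F [-104.0311 -178.7459] psiF 0.108 tilt [-0.0003  0.    ] f [ 0.1407 -0.1661 -4.8372] m [-0.0212 -0.0093 -0.0156] w 11.3 j [-0.2556  0.4531  0.4517  1.9615 -0.2733  0.7864  0.5961]
s0 16.0 outward err mm -0.1 psi err 0.0122 f_along,left(tool z) [ 0.1 -0.2]
[{"tx":4,"ty":-0.2,"tz":-0.1,"ay":-0.013},{"tx":4,"tz":0.1,"ay":-0.026},{"tx":4,"ay":-0.027},{"tx":4,"tz":0.1,"ay":-0.028},{"tx":4.1,"ay":-0.029},{"tx":4,"tz":0.1,"ay":-0.031},{"tx":4.1,"ay":-0.032},{"tx":4,"tz":0.1,"ay":-0.033}]
```

jog_arm(motion=[{"gripper":8,"tx":4,"ty":0,"tz":0,"ax":0,"ay":-0.013,"az":0},{"gripper":8,"tx":4,"ty":0,"tz":0.1,"ax":0,"ay":-0.026,"az":0},{"gripper":8,"tx":4,"ty":0,"tz":0,"ax":0,"ay":-0.027,"az":0},{"gripper":8,"tx":4,"ty":0,"tz":0.1,"ax":0,"ay":-0.028,"az":0},{"gripper":8,"tx":4,"ty":0,"tz":0,"ax":0,"ay":-0.029,"az":0},{"gripper":8,"tx":4,"ty":0,"tz":0.1,"ax":0,"ay":-0.031,"az":0},{"gripper":8,"tx":0,"ty":0,"tz":0,"ax":0,"ay":0,"az":0},{"gripper":8,"tx":0,"ty":0,"tz":0,"ax":0,"ay":0,"az":0}])

```text
clock: 8.15
tcp_pos: [0.569, -0.108, 0.1333]
orientation: [-1.548, -0.313, 0.313]
contact_force: [-0.4, 0.3, -4.7]
grip_width: 0.0114
```

```bash
python3 - <<'E'
from h import *
status();plan(.068,7)
E
```

```text
t 8.15 pose [ 0.569  -0.108   0.1333  0.3988] F [ -80.3819 -174.5062] psiF 0.262 tilt [-0.0002  0.    ] f [-0.4241  0.2861 -4.6599] m [0.0199 0.0241 0.    ] w 11.4 j [-0.2324  0.4775  0.4073  1.91   -0.2553  0.8048  0.7114]
s0 40.0 outward err mm -0.15 psi err 0.0005 f_along,left(tool z) [-0.3  0.4]
[{"tx":4.1,"ty":-0.2,"tz":-0.1,"ay":-0.031},{"tx":4,"tz":0.1,"ay":-0.034},{"tx":4.1,"ay":-0.034},{"tx":4.1,"tz":0.1,"ay":-0.036},{"tx":4.1,"tz":0.1,"ay":-0.037},{"tx":4.1,"tz":0.1,"ay":-0.038},{"tx":4.1,"ay":-0.039}]
```

jog_arm(motion=[{"gripper":8,"tx":4,"ty":-0.1,"tz":-0.1,"ax":0,"ay":-0.031,"az":0},{"gripper":8,"tx":4,"ty":0,"tz":0.1,"ax":0,"ay":-0.034,"az":0},{"gripper":8,"tx":4,"ty":0,"tz":0,"ax":0,"ay":-0.034,"az":0},{"gripper":8,"tx":4,"ty":0,"tz":0.1,"ax":0,"ay":-0.036,"az":0},{"gripper":8,"tx":4,"ty":0,"tz":0.1,"ax":0,"ay":-0.037,"az":0},{"gripper":8,"tx":0,"ty":0,"tz":0,"ax":0,"ay":0,"az":0},{"gripper":8,"tx":0,"ty":0,"tz":0,"ax":0,"ay":0,"az":0}])

```text
clock: 8.85
tcp_pos: [0.5867, -0.0988, 0.1334]
orientation: [-1.524, -0.447, 0.447]
contact_force: [0.5, -1.0, -4.0]
grip_width: 0.0115
```

```bash
python3 - <<'E'
from h import *
status();plan(.080,5)
E
```

```text
t 8.85 pose [ 0.5867 -0.0988  0.1334  0.5709] F [ -61.5547 -167.853 ] psiF 0.434 tilt [-0.0003  0.    ] f [ 0.5024 -1.0132 -4.0323] m [ 0.0595 -0.0112  0.0063] w 11.5 j [-0.2106  0.4941  0.3602  1.8695 -0.2309  0.8188  0.8397]
s0 59.6 outward err mm -0.09 psi err 0.004 f_along,left(tool z) [-0.1 -1.1]
[{"tx":4.2,"ty":-0.1,"ay":-0.035},{"tx":4.2,"tz":0.1,"ay":-0.04},{"tx":4.2,"ay":-0.04},{"tx":4.2,"tz":0.1,"ay":-0.042},{"tx":4.2,"tz":0.1,"ay":-0.043}]
```

jog_arm(motion=[{"gripper":8,"tx":0,"ty":0,"tz":1.2,"ax":0,"ay":0,"az":0},{"gripper":8,"tx":0,"ty":0,"tz":0,"ax":0,"ay":0,"az":0},{"gripper":8,"tx":0,"ty":0,"tz":0,"ax":0,"ay":0,"az":0}])

```text
clock: 9.15
tcp_pos: [0.586, -0.0979, 0.1335]
orientation: [-1.524, -0.447, 0.447]
contact_force: [-0.3, 0.3, -4.3]
grip_width: 0.0119
```

```bash
python3 - <<'E'
from h import *
plan(.080,5)
E
```

```text
s0 59.6 outward err mm -1.32 psi err 0.0041 f_along,left(tool z) [-0.1  0.4]
[{"tx":4.3,"tz":-1.3,"ay":-0.035},{"tx":4.2,"tz":0.1,"ay":-0.04},{"tx":4.2,"tz":0.1,"ay":-0.04},{"tx":4.2,"tz":0.1,"ay":-0.042},{"tx":4.2,"tz":0.1,"ay":-0.043}]
```

jog_arm(motion=[{"gripper":8,"tx":0,"ty":0,"tz":-1.2,"ax":0,"ay":0,"az":0},{"gripper":8,"tx":0,"ty":0,"tz":-1.2,"ax":0,"ay":0,"az":0},{"gripper":8,"tx":0,"ty":0,"tz":0,"ax":0,"ay":0,"az":0},{"gripper":8,"tx":0,"ty":0,"tz":0,"ax":0,"ay":0,"az":0}])

```text
clock: 9.55
tcp_pos: [0.5875, -0.0999, 0.1335]
orientation: [-1.524, -0.447, 0.447]
contact_force: [0.1, -0.2, -3.9]
grip_width: 0.0116
```

```bash
python3 - <<'E'
from h import *
plan(.080,5)
E
```

```text
s0 59.5 outward err mm 1.25 psi err 0.0044 f_along,left(tool z) [-0.  -0.2]
[{"tx":4.1,"tz":1.3,"ay":-0.034},{"tx":4.2,"tz":0.1,"ay":-0.04},{"tx":4.2,"tz":0.1,"ay":-0.041},{"tx":4.3,"tz":0.1,"ay":-0.042},{"tx":4.2,"tz":0.1,"ay":-0.043}]
```

Centred at this point too. Continue.

jog_arm(motion=[{"gripper":8,"tx":2.5,"ty":0,"tz":1.3,"ax":0,"ay":-0.018,"az":0},{"gripper":8,"tx":4,"ty":0,"tz":0.1,"ax":0,"ay":-0.038,"az":0},{"gripper":8,"tx":4,"ty":0,"tz":0.1,"ax":0,"ay":-0.039,"az":0},{"gripper":8,"tx":4,"ty":0,"tz":0.1,"ax":0,"ay":-0.04,"az":0},{"gripper":8,"tx":4,"ty":0,"tz":0.1,"ax":0,"ay":-0.04,"az":0},{"gripper":8,"tx":0,"ty":0,"tz":0,"ax":0,"ay":0,"az":0},{"gripper":8,"tx":0,"ty":0,"tz":0,"ax":0,"ay":0,"az":0}])

```text
clock: 10.25
tcp_pos: [0.6013, -0.0874, 0.1334]
orientation: [-1.491, -0.583, 0.583]
contact_force: [0.0, -0.8, -4.1]
grip_width: 0.0116
```

```bash
python3 - <<'E'
from h import *
status();plan(.104,6)
E
```

```text
t 10.25 pose [ 0.6013 -0.0874  0.1334  0.7459] F [ -45.544  -158.5564] psiF 0.609 tilt [-0.0002  0.0001] f [ 0.0163 -0.7845 -4.0792] m [-0.0638  0.0725 -0.0056] w 11.6 j [-0.193   0.5069  0.3132  1.8364 -0.2042  0.8299  0.9677]
s0 77.6 outward err mm -0.24 psi err -0.0 f_along,left(tool z) [-0.5 -0.6]
[{"tx":4.5,"ty":-0.1,"tz":-0.1,"ay":-0.046},{"tx":4.6,"tz":0.1,"ay":-0.047},{"tx":4.5,"tz":0.1,"ay":-0.047},{"tx":4.6,"tz":0.1,"ay":-0.047},{"tx":4.5,"tz":0.1,"ay":-0.047},{"tx":4.5,"tz":0.1,"ay":-0.047}]
```

jog_arm(motion=[{"gripper":8,"tx":4.5,"ty":0,"tz":-0.1,"ax":0,"ay":-0.046,"az":0},{"gripper":8,"tx":4.5,"ty":0,"tz":0.1,"ax":0,"ay":-0.047,"az":0},{"gripper":8,"tx":4.5,"ty":0,"tz":0.1,"ax":0,"ay":-0.047,"az":0},{"gripper":8,"tx":4.5,"ty":0,"tz":0.1,"ax":0,"ay":-0.047,"az":0},{"gripper":8,"tx":0,"ty":0,"tz":0,"ax":0,"ay":0,"az":0},{"gripper":8,"tx":0,"ty":0,"tz":0,"ax":0,"ay":0,"az":0}])

```text
clock: 10.85
tcp_pos: [0.6132, -0.0746, 0.1334]
orientation: [-1.446, -0.726, 0.727]
contact_force: [0.8, -0.8, -5.1]
grip_width: 0.0116
```

```bash
python3 - <<'E'
from h import *
status();plan(.114,5)
E
```

```text
t 10.85 pose [ 0.6132 -0.0746  0.1334  0.9314] F [ -31.9658 -147.413 ] psiF 0.794 tilt [-0.0004 -0.0002] f [ 0.8052 -0.7776 -5.111 ] m [-0.0168  0.0181 -0.0124] w 11.6 j [-0.1768  0.5166  0.2646  1.8089 -0.1742  0.8392  1.103 ]
s0 94.7 outward err mm -0.04 psi err 0.0044 f_along,left(tool z) [-0.1 -1.1]
[{"tx":4,"ty":-0.1,"ay":-0.037},{"tx":4,"tz":0.1,"ay":-0.041},{"tx":4,"tz":0.1,"ay":-0.041},{"tx":4,"tz":0.1,"ay":-0.041},{"tx":4,"tz":0.1,"ay":-0.04}]
```

jog_arm(motion=[{"gripper":8,"tx":4,"ty":0,"tz":0,"ax":0,"ay":-0.037,"az":0},{"gripper":8,"tx":4,"ty":0,"tz":0.1,"ax":0,"ay":-0.041,"az":0},{"gripper":8,"tx":4,"ty":0,"tz":0.1,"ax":0,"ay":-0.041,"az":0},{"gripper":8,"tx":4,"ty":0,"tz":0.1,"ax":0,"ay":-0.041,"az":0},{"gripper":8,"tx":4,"ty":0,"tz":0.1,"ax":0,"ay":-0.04,"az":0},{"gripper":8,"tx":0,"ty":0,"tz":0,"ax":0,"ay":0,"az":0},{"gripper":8,"tx":0,"ty":0,"tz":0,"ax":0,"ay":0,"az":0}])

```text
clock: 11.55
tcp_pos: [0.6237, -0.0571, 0.1334]
orientation: [-1.385, -0.881, 0.881]
contact_force: [-0.3, 0.2, -4.7]
grip_width: 0.011
```

```bash
python3 - <<'E'
from h import *
status();plan(.134,5)
E
```

```text
t 11.55 pose [ 0.6237 -0.0571  0.1334  1.1329] F [ -19.1834 -131.5488] psiF 0.996 tilt [-0.0001 -0.    ] f [-0.2549  0.164  -4.7191] m [0.0315 0.1073 0.0074] w 11.0 j [-0.1647  0.5244  0.2118  1.7849 -0.1409  0.8471  1.2458]
s0 114.4 outward err mm 0.02 psi err -0.0029 f_along,left(tool z) [0.  0.3]
[{"tx":4,"ty":-0.1,"tz":0.1,"ay":-0.043},{"tx":4.1,"tz":0.1,"ay":-0.038},{"tx":4,"tz":0.1,"ay":-0.038},{"tx":4,"ay":-0.037},{"tx":4,"tz":0.1,"ay":-0.036}]
```

Probe lateral here, as frame errors show up near the far end.

jog_arm(motion=[{"gripper":8,"tx":4,"ty":0,"tz":0,"ax":0,"ay":-0.043,"az":0},{"gripper":8,"tx":4,"ty":0,"tz":0.1,"ax":0,"ay":-0.038,"az":0},{"gripper":8,"tx":4,"ty":0,"tz":0.1,"ax":0,"ay":-0.038,"az":0},{"gripper":8,"tx":0,"ty":0,"tz":1.2,"ax":0,"ay":0,"az":0},{"gripper":8,"tx":0,"ty":0,"tz":0,"ax":0,"ay":0,"az":0},{"gripper":8,"tx":0,"ty":0,"tz":0,"ax":0,"ay":0,"az":0}])

```text
clock: 12.15
tcp_pos: [0.6269, -0.0459, 0.1335]
orientation: [-1.344, -0.971, 0.971]
contact_force: [0.7, -0.4, -3.8]
grip_width: 0.011
```

```bash
python3 - <<'E'
from h import *
plan(.134,5)
E
```

```text
s0 125.7 outward err mm -1.18 psi err 0.0037 f_along,left(tool z) [-0.1 -0.8]
[{"tx":1.6,"tz":-1.2,"ay":-0.012},{"tx":1.7,"ay":-0.016},{"tx":1.7,"tz":0.1,"ay":-0.015},{"tx":1.7,"ay":-0.015},{"tx":1.7,"ay":-0.015}]
```

jog_arm(motion=[{"gripper":8,"tx":0,"ty":0,"tz":-1.2,"ax":0,"ay":0,"az":0},{"gripper":8,"tx":0,"ty":0,"tz":-1.2,"ax":0,"ay":0,"az":0},{"gripper":8,"tx":0,"ty":0,"tz":0,"ax":0,"ay":0,"az":0},{"gripper":8,"tx":0,"ty":0,"tz":0,"ax":0,"ay":0,"az":0}])

```text
clock: 12.55
tcp_pos: [0.6291, -0.0465, 0.1334]
orientation: [-1.343, -0.971, 0.971]
contact_force: [-0.6, -0.7, -3.7]
grip_width: 0.0114
```

```bash
python3 - <<'E'
from h import *
plan(.150,6)
E
```

```text
s0 126.0 outward err mm 1.13 psi err 0.0015 f_along,left(tool z) [-0.8  0.3]
[{"tx":4.2,"ty":-0.1,"tz":1.2,"ay":-0.036},{"tx":4.1,"tz":0.1,"ay":-0.037},{"tx":4.1,"ay":-0.035},{"tx":4,"tz":0.1,"ay":-0.034},{"tx":4.1,"tz":0.1,"ay":-0.033},{"tx":4.1,"ay":-0.031}]
```

Still centred.

jog_arm(motion=[{"gripper":8,"tx":2.5,"ty":0,"tz":1.2,"ax":0,"ay":-0.02,"az":0},{"gripper":8,"tx":4,"ty":0,"tz":0.1,"ax":0,"ay":-0.035,"az":0},{"gripper":8,"tx":4,"ty":0,"tz":0,"ax":0,"ay":-0.035,"az":0},{"gripper":8,"tx":4,"ty":0,"tz":0.1,"ax":0,"ay":-0.034,"az":0},{"gripper":8,"tx":4,"ty":0,"tz":0.1,"ax":0,"ay":-0.033,"az":0},{"gripper":8,"tx":4,"ty":0,"tz":0,"ax":0,"ay":-0.032,"az":0},{"gripper":8,"tx":0,"ty":0,"tz":0,"ax":0,"ay":0,"az":0},{"gripper":8,"tx":0,"ty":0,"tz":0,"ax":0,"ay":0,"az":0}])

```text
clock: 13.35
tcp_pos: [0.6332, -0.0241, 0.1335]
orientation: [-1.268, -1.113, 1.113]
contact_force: [-0.7, 0.5, -3.5]
grip_width: 0.0115
```

```bash
python3 - <<'E'
from h import *
status();plan(.172,6)
E
```

```text
t 13.35 pose [ 0.6332 -0.0241  0.1335  1.4409] F [  -5.2525 -100.1549] psiF 1.304 tilt [-0. -0.] f [-0.692   0.5189 -3.5432] m [-0.0155  0.0058  0.019 ] w 11.5 j [-0.1572  0.5302  0.1318  1.7621 -0.0881  0.855   1.4555]
s0 148.1 outward err mm 0.22 psi err -0.0022 f_along,left(tool z) [0.4 0.8]
[{"tx":4,"tz":0.3,"ay":-0.033},{"tx":4.1,"tz":0.1,"ay":-0.029},{"tx":4,"ay":-0.028},{"tx":4,"tz":0.1,"ay":-0.027},{"tx":4,"ay":-0.026},{"tx":4,"tz":0.1,"ay":-0.025}]
```

jog_arm(motion=[{"gripper":8,"tx":4,"ty":0,"tz":0.2,"ax":0,"ay":-0.033,"az":0},{"gripper":8,"tx":4,"ty":0,"tz":0.1,"ax":0,"ay":-0.029,"az":0},{"gripper":8,"tx":4,"ty":0,"tz":0,"ax":0,"ay":-0.028,"az":0},{"gripper":8,"tx":4,"ty":0,"tz":0.1,"ax":0,"ay":-0.027,"az":0},{"gripper":8,"tx":4,"ty":0,"tz":0,"ax":0,"ay":-0.026,"az":0},{"gripper":8,"tx":4,"ty":0,"tz":0.1,"ax":0,"ay":-0.025,"az":0},{"gripper":8,"tx":0,"ty":0,"tz":0,"ax":0,"ay":0,"az":0},{"gripper":8,"tx":0,"ty":0,"tz":0,"ax":0,"ay":0,"az":0}])

```text
clock: 14.15
tcp_pos: [0.634, -0.0001, 0.1335]
orientation: [-1.191, -1.237, 1.237]
contact_force: [0.3, 0.4, -3.2]
grip_width: 0.0113
```

```bash
python3 - <<'E'
from h import *
status();plan(.196,6)
E
```

```text
t 14.15 pose [ 0.634  -0.0001  0.1335  1.609 ] F [ -1.1781 -76.4699] psiF 1.472 tilt [-0. -0.] f [ 0.3398  0.3806 -3.1771] m [-0.014  -0.0207 -0.0196] w 11.3 j [-0.1627  0.5292  0.0877  1.7588 -0.0585  0.8562  1.5604]
s0 172.0 outward err mm 0.03 psi err -0.0002 f_along,left(tool z) [ 0.4 -0.4]
[{"tx":4,"tz":0.1,"ay":-0.025},{"tx":4,"tz":-0.1,"ay":-0.024},{"tx":4,"ay":-0.023},{"tx":4,"ay":-0.024},{"tx":4,"ay":-0.003},{"tx":4,"tz":-0.1}]
```

jog_arm(motion=[{"gripper":8,"tx":4,"ty":0,"tz":0.1,"ax":0,"ay":-0.025,"az":0},{"gripper":8,"tx":4,"ty":0,"tz":0,"ax":0,"ay":-0.024,"az":0},{"gripper":8,"tx":4,"ty":0,"tz":0,"ax":0,"ay":-0.023,"az":0},{"gripper":8,"tx":4,"ty":0,"tz":0,"ax":0,"ay":-0.024,"az":0},{"gripper":8,"tx":4,"ty":0,"tz":0,"ax":0,"ay":-0.003,"az":0},{"gripper":8,"tx":4,"ty":0,"tz":0,"ax":0,"ay":0,"az":0},{"gripper":8,"tx":0,"ty":0,"tz":1.2,"ax":0,"ay":0,"az":0},{"gripper":8,"tx":0,"ty":0,"tz":0,"ax":0,"ay":0,"az":0},{"gripper":8,"tx":0,"ty":0,"tz":0,"ax":0,"ay":0,"az":0}])

```text
clock: 15.05
tcp_pos: [0.6305, 0.0233, 0.1335]
orientation: [-1.142, -1.309, 1.309]
contact_force: [-1.0, -0.3, -3.8]
grip_width: 0.0116
```

```bash
python3 - <<'E'
from h import *
status();plan(.2,2)
E
```

```text
t 15.05 pose [0.6305 0.0233 0.1335 1.7076] F [ -1.5455 -52.873 ] psiF 1.571 tilt [-0.     -0.0003] f [-1.0362 -0.2741 -3.7912] m [-0.0171  0.0038 -0.0119] w 11.6 j [-0.1808  0.524   0.0609  1.7652 -0.0401  0.8536  1.6058]
s0 195.6 outward err mm -1.45 psi err -0.0002 f_along,left(tool z) [-0.1  1.1]
[{"tx":2.2,"tz":-1.5},{"tx":2.2}]
```

jog_arm(motion=[{"gripper":8,"tx":0,"ty":0,"tz":-1.2,"ax":0,"ay":0,"az":0},{"gripper":8,"tx":0,"ty":0,"tz":-1.2,"ax":0,"ay":0,"az":0},{"gripper":8,"tx":0,"ty":0,"tz":0,"ax":0,"ay":0,"az":0},{"gripper":8,"tx":0,"ty":0,"tz":0,"ax":0,"ay":0,"az":0}])

```text
clock: 15.45
tcp_pos: [0.6328, 0.0238, 0.1334]
orientation: [-1.141, -1.309, 1.31]
contact_force: [-0.6, -0.8, -4.0]
grip_width: 0.0117
```

```bash
python3 - <<'E'
from h import *
status();plan(.2,2)
E
```

```text
t 15.45 pose [0.6328 0.0238 0.1334 1.7078] F [  0.8927 -52.6621] psiF 1.571 tilt [-0.0002 -0.0001] f [-0.5531 -0.8039 -4.0368] m [-0.0455  0.1068 -0.0475] w 11.7 j [-0.1808  0.5277  0.0607  1.7591 -0.0403  0.8562  1.6059]
s0 195.8 outward err mm 0.99 psi err 0.0 f_along,left(tool z) [-0.7  0.7]
[{"tx":2.1,"ty":-0.1,"tz":1},{"tx":2.1,"tz":-0.1}]
```

jog_arm(motion=[{"gripper":8,"tx":2,"ty":0,"tz":1,"ax":0,"ay":0,"az":0},{"gripper":8,"tx":3,"ty":0,"tz":0,"ax":0,"ay":0,"az":0},{"gripper":8,"tx":3,"ty":0,"tz":0,"ax":0,"ay":0,"az":0},{"gripper":8,"tx":0,"ty":0,"tz":0,"ax":0,"ay":0,"az":0},{"gripper":8,"tx":0,"ty":0,"tz":0,"ax":0,"ay":0,"az":0},{"gripper":8,"tx":0,"ty":0,"tz":0,"ax":0,"ay":0,"az":0}], newtons=80)

```text
clock: 16.05
tcp_pos: [0.6308, 0.0316, 0.1335]
orientation: [-1.141, -1.309, 1.31]
contact_force: [-0.1, -0.7, -3.9]
grip_width: 0.0112
```

```bash
python3 - <<'E'
from h import *
status();plan(.2125,5)
cv2.imwrite("pics/sc5.png",cv2.resize(vision.grab_frame("scene")[:,:,::-1][130:290,290:490],None,fx=3.5,fy=3.5))
E
```

```text
t 16.05 pose [0.6308 0.0316 0.1335 1.7079] F [ -0.0444 -44.6565] psiF 1.571 tilt [ 0.     -0.0001] f [-0.113  -0.7189 -3.8938] m [-0.0216 -0.0357 -0.0031] w 11.2 j [-0.1929  0.525   0.0598  1.7634 -0.0395  0.8543  1.5927]
s0 203.8 outward err mm -0.04 psi err 0.0001 f_along,left(tool z) [-0.7  0.2]
[{"tx":1.7},{"tx":1.8},{"tx":1.7},{"tx":1.7},{"tx":1.8}]
```

View pics/sc5.png

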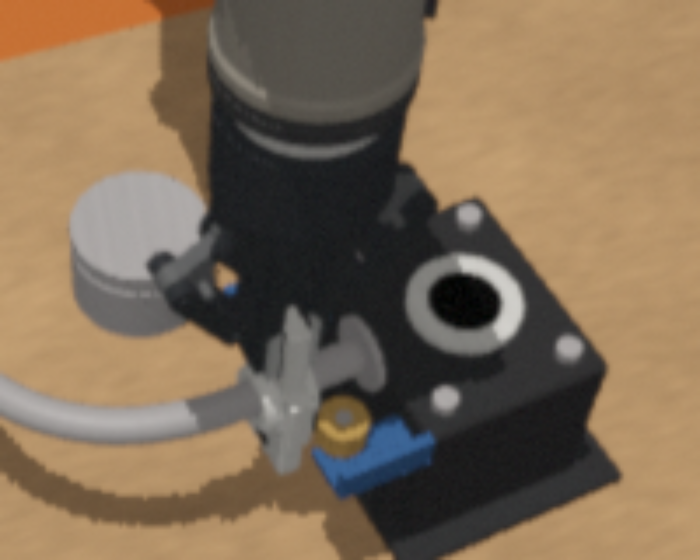

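jog_arm(motion=[{"gripper":8,"tx":2,"ty":0,"tz":0,"ax":0,"ay":0,"az":0},{"gripper":8,"tx":2,"ty":0,"tz":0,"ax":0,"ay":0,"az":0},{"gripper":8,"tx":2,"ty":0,"tz":0,"ax":0,"ay":0,"az":0},{"gripper":8,"tx":1,"ty":0,"tz":0,"ax":0,"ay":0,"az":0},{"gripper":8,"tx":0,"ty":0,"tz":0,"ax":0,"ay":0,"az":0}])

```text
clock: 16.6
tcp_pos: [0.6298, 0.038, 0.1334]
orientation: [-1.142, -1.309, 1.31]
contact_force: [0.1, -4.6, -2.9]
grip_width: 0.0111
```

```bash
python3 - <<'E'
from h import *
status();plan(.2125,5)
E
```

```text
t 16.6 pose [0.6298 0.038  0.1334 1.7075] F [ -0.1594 -38.1444] psiF 1.57 tilt [-0.0001 -0.0007] f [ 0.1035 -4.6455 -2.8581] m [-0.9696  0.1108  0.0326] w 11.1 j [-0.2033  0.5243  0.0594  1.7649 -0.0386  0.8537  1.581 ]
s0 210.4 outward err mm -0.16 psi err -0.0003 f_along,left(tool z) [-4.6  0.5]
[{"tx":0.4,"ty":-0.1,"tz":-0.2},{"tx":0.5},{"tx":0.4},{"tx":0.4},{"tx":0.4}]
```

jog_arm(motion=[{"gripper":8,"tx":1.5,"ty":0,"tz":0,"ax":0,"ay":0,"az":0},{"gripper":8,"tx":1.5,"ty":0,"tz":0,"ax":0,"ay":0,"az":0},{"gripper":8,"tx":1,"ty":0,"tz":0,"ax":0,"ay":0,"az":0},{"gripper":8,"tx":0,"ty":0,"tz":0,"ax":0,"ay":0,"az":0}])

```text
clock: 17.0
tcp_pos: [0.6291, 0.0444, 0.1335]
orientation: [-1.139, -1.311, 1.31]
contact_force: [-1.7, -0.3, -3.8]
grip_width: 0.0109
```

```bash
python3 - <<'E'
from h import *
status();plan(.2125,5)
E
```

```text
t 17.0 pose [0.6291 0.0444 0.1335 1.7095] F [  0.0053 -31.7927] psiF 1.572 tilt [-0.0003  0.0016] f [-1.6517 -0.2921 -3.8116] m [ 0.0628  0.2061 -0.0057] w 10.9 j [-0.2103  0.5238  0.0566  1.7655 -0.0397  0.8535  1.5743]
s0 216.7 outward err mm 0.01 psi err 0.0017 f_along,left(tool z) [-0.1  1.7]
[{"tx":-0.8,"ay":0.002},{"tx":-0.9},{"tx":-0.8},{"tx":-0.9},{"tx":-0.8}]
```

jog_arm(motion=[{"gripper":8,"tx":2,"ty":0,"tz":0,"ax":0,"ay":0,"az":0},{"gripper":8,"tx":2,"ty":0,"tz":0,"ax":0,"ay":0,"az":0},{"gripper":8,"tx":2,"ty":0,"tz":0,"ax":0,"ay":0,"az":0},{"gripper":8,"tx":0,"ty":0,"tz":0,"ax":0,"ay":0,"az":0}])

```text
clock: 17.4
tcp_pos: [0.6284, 0.0493, 0.1335]
orientation: [-1.14, -1.31, 1.31]
contact_force: [-1.5, 0.5, -4.2]
grip_width: 0.0112
```

```bash
python3 - <<'E'
from h import *
status()
E
```

```text
t 17.4 pose [0.6284 0.0493 0.1335 1.7086] F [ -0.0538 -26.7896] psiF 1.572 tilt [-0.0001  0.0005] f [-1.4958  0.5065 -4.1813] m [ 0.0151  0.2262 -0.0006] w 11.2 j [-0.219   0.5232  0.0569  1.7665 -0.0385  0.853   1.5642]
```

jog_arm(motion=[{"gripper":8,"tx":2,"ty":0,"tz":0,"ax":0,"ay":0,"az":0},{"gripper":8,"tx":2,"ty":0,"tz":0,"ax":0,"ay":0,"az":0},{"gripper":8,"tx":2,"ty":0,"tz":0,"ax":0,"ay":0,"az":0},{"gripper":8,"tx":0,"ty":0,"tz":0,"ax":0,"ay":0,"az":0}])

```text
clock: 17.8
tcp_pos: [0.6275, 0.0555, 0.1335]
orientation: [-1.14, -1.31, 1.309]
contact_force: [-1.0, 1.0, -2.8]
grip_width: 0.0113
```

```bash
python3 - <<'E'
from h import *
status()
E
```

```text
t 17.8 pose [0.6275 0.0555 0.1335 1.7088] F [ -0.023  -20.5218] psiF 1.572 tilt [-0.0001  0.0008] f [-0.9999  0.9639 -2.837 ] m [ 0.2924  0.3251 -0.0179] w 11.3 j [-0.2281  0.5227  0.0559  1.7672 -0.0382  0.8527  1.5543]
```

jog_arm(motion=[{"gripper":8,"tx":1,"ty":0.4,"tz":0,"ax":0,"ay":0,"az":0},{"gripper":8,"tx":1,"ty":0.4,"tz":0,"ax":0,"ay":0,"az":0},{"gripper":8,"tx":1,"ty":0.4,"tz":0,"ax":0,"ay":0,"az":0},{"gripper":8,"tx":1,"ty":0.4,"tz":0,"ax":0,"ay":0,"az":0},{"gripper":8,"tx":0.5,"ty":0,"tz":0,"ax":0,"ay":0,"az":0},{"gripper":8,"tx":0,"ty":0,"tz":0,"ax":0,"ay":0,"az":0}])

```text
clock: 18.4
tcp_pos: [0.6271, 0.0593, 0.1323]
orientation: [-1.141, -1.31, 1.309]
contact_force: [-3.9, 2.2, 5.6]
grip_width: 0.0114
```

```bash
python3 - <<'E'
from h import *
status()
E
```

```text
t 18.4 pose [0.6271 0.0593 0.1323 1.7081] F [  0.0467 -16.7205] psiF 1.571 tilt [0.0002 0.0004] f [-3.8875  2.2276  5.5674] m [0.5157 0.9299 0.0639] w 11.4 j [-0.2343  0.5239  0.0558  1.7684 -0.0376  0.85    1.547 ]
```

jog_arm(motion=[{"gripper":8,"tx":0,"ty":-0.4,"tz":0.5,"ax":0,"ay":0,"az":0},{"gripper":8,"tx":1,"ty":0,"tz":0,"ax":0,"ay":0,"az":0},{"gripper":8,"tx":1,"ty":0,"tz":0,"ax":0,"ay":0,"az":0},{"gripper":8,"tx":0,"ty":0,"tz":0,"ax":0,"ay":0,"az":0},{"gripper":8,"tx":0,"ty":0,"tz":0,"ax":0,"ay":0,"az":0}])

```text
clock: 18.9
tcp_pos: [0.6262, 0.061, 0.1322]
orientation: [-1.141, -1.309, 1.31]
contact_force: [-1.8, 3.3, 0.6]
grip_width: 0.0112
```

```bash
python3 - <<'E'
from h import *
status()
E
```

```text
t 18.9 pose [0.6262 0.061  0.1322 1.708 ] F [ -0.6291 -14.9163] psiF 1.571 tilt [-0.0002  0.0001] f [-1.8164  3.2875  0.6422] m [0.6539 0.5294 0.0365] w 11.2 j [-0.2373  0.5232  0.0557  1.77   -0.0372  0.8496  1.5436]
```

jog_arm(motion=[{"gripper":8,"tx":0.7,"ty":0,"tz":0.2,"ax":0,"ay":0,"az":0},{"gripper":8,"tx":0.5,"ty":0,"tz":0,"ax":0,"ay":0,"az":0},{"gripper":8,"tx":0,"ty":0,"tz":0,"ax":0,"ay":0,"az":0},{"gripper":8,"tx":0,"ty":0,"tz":0,"ax":0,"ay":0,"az":0}])

```text
clock: 19.3
tcp_pos: [0.626, 0.0612, 0.1322]
orientation: [-1.142, -1.309, 1.31]
contact_force: [0.5, -0.6, -1.2]
grip_width: 0.0107
```

```bash
python3 - <<'E'
from h import *
status()
E
```

```text
t 19.3 pose [0.626  0.0612 0.1322 1.7074] F [ -0.7453 -14.7251] psiF 1.57 tilt [ 0.0002 -0.0009] f [ 0.4902 -0.5514 -1.1528] m [-0.208   0.0108  0.0378] w 10.7 j [-0.2388  0.5229  0.0565  1.7706 -0.0363  0.8491  1.5416]
```

jog_arm(motion=[{"gripper":8,"tx":0.6,"ty":0,"tz":0,"ax":0,"ay":0,"az":0},{"gripper":8,"tx":0.4,"ty":0,"tz":0,"ax":0,"ay":0,"az":0},{"gripper":8,"tx":0,"ty":0,"tz":0,"ax":0,"ay":0,"az":0}])

```text
clock: 19.6
tcp_pos: [0.626, 0.0613, 0.1322]
orientation: [-1.143, -1.308, 1.31]
contact_force: [0.9, -6.0, -2.4]
grip_width: 0.011
```

```bash
python3 - <<'E'
from h import *
status()
cv2.imwrite("pics/sc6.png",cv2.resize(vision.grab_frame("scene")[:,:,::-1][150:290,330:490],None,fx=4.5,fy=4))
cv2.imwrite("pics/w6.png",vision.grab_frame("wrist")[:,:,::-1])
E
```

```text
t 19.6 pose [0.626  0.0613 0.1322 1.7067] F [ -0.7805 -14.6104] psiF 1.57 tilt [ 0.0002 -0.0018] f [ 0.8831 -5.9686 -2.4471] m [-1.1972 -0.1697  0.074 ] w 11.0 j [-0.24    0.5229  0.0572  1.7707 -0.0356  0.8491  1.5399]
```

View pics/sc6.png

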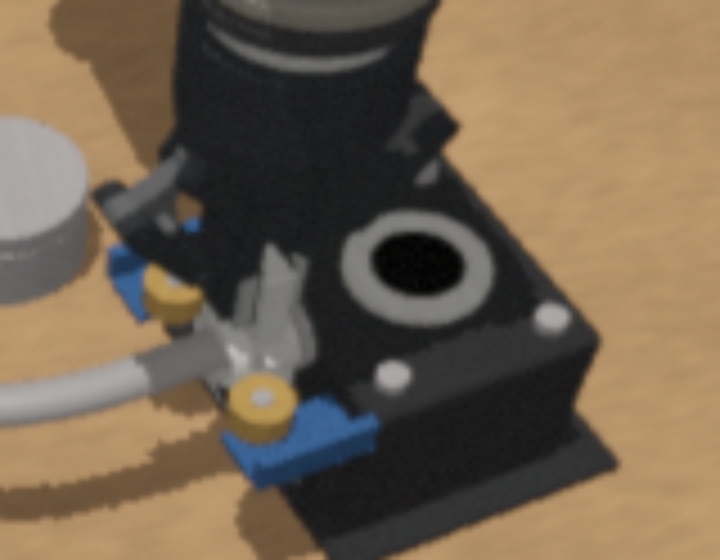

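View pics/w6.png

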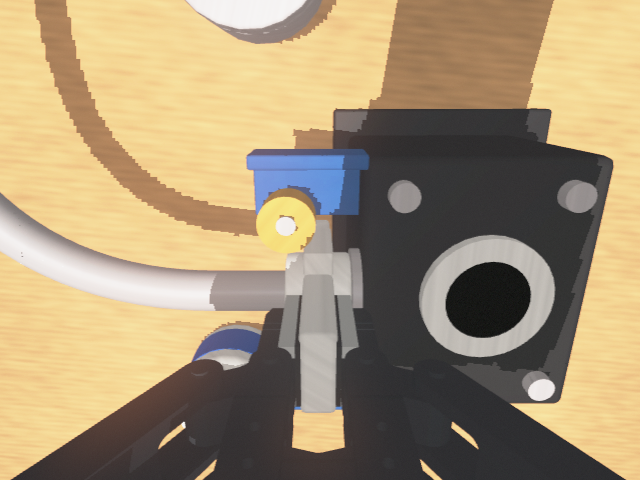

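jog_arm(motion=[{"gripper":8,"tx":-0.5,"ty":0.3,"tz":0,"ax":0,"ay":0,"az":0},{"gripper":8,"tx":0,"ty":0,"tz":0,"ax":0,"ay":0,"az":0},{"gripper":14,"tx":0,"ty":0,"tz":0,"ax":0,"ay":0,"az":0},{"gripper":22,"tx":0,"ty":0,"tz":0,"ax":0,"ay":0,"az":0},{"gripper":30,"tx":0,"ty":0,"tz":0,"ax":0,"ay":0,"az":0},{"gripper":30,"tx":0,"ty":0,"tz":0,"ax":0,"ay":0,"az":0}], newtons=40)

```text
clock: 20.3
tcp_pos: [0.626, 0.0637, 0.1322]
orientation: [-1.14, -1.311, 1.309]
contact_force: [-0.5, -0.6, 0.1]
grip_width: 0.0299
```

```bash
python3 - <<'E'
from h import *
status()
cv2.imwrite("pics/w7.png",vision.grab_frame("wrist")[:,:,::-1])
E
```

```text
t 20.3 pose [0.626  0.0637 0.1322 1.709 ] F [ -0.4676 -12.1732] psiF 1.572 tilt [0.0004 0.0011] f [-0.4675 -0.6437  0.1211] m [ 0.0245 -0.0158 -0.0293] w 29.9 j [-0.2403  0.5229  0.0545  1.7704 -0.0376  0.8486  1.5407]
```

View pics/w7.png

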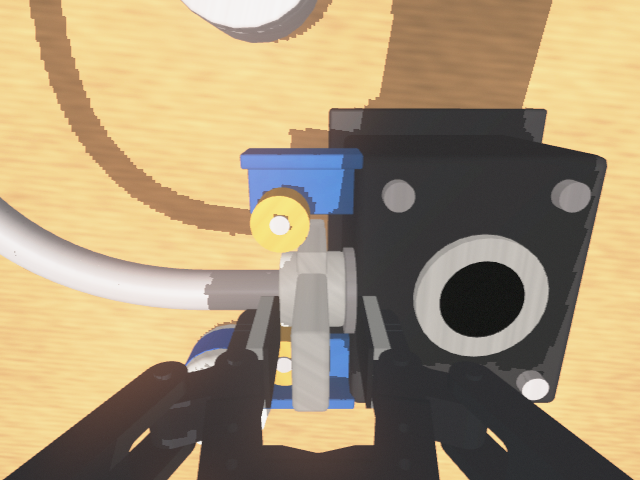

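Released cleanly, with the hub against the seat ring. Retract upwards.

jog_arm(motion=[{"gripper":30,"tx":0,"ty":-5,"tz":0,"ax":0,"ay":0,"az":0},{"gripper":30,"tx":0,"ty":-10,"tz":0,"ax":0,"ay":0,"az":0},{"gripper":30,"tx":0,"ty":-15,"tz":0,"ax":0,"ay":0,"az":0},{"gripper":30,"tx":0,"ty":-20,"tz":0,"ax":0,"ay":0,"az":0},{"gripper":30,"tx":0,"ty":-30,"tz":0,"ax":0,"ay":0,"az":0},{"gripper":30,"tx":0,"ty":-40,"tz":0,"ax":0,"ay":0,"az":0},{"gripper":30,"tx":0,"ty":-30,"tz":0,"ax":0,"ay":0,"az":0},{"gripper":30,"tx":0,"ty":0,"tz":40,"ax":0,"ay":0,"az":0},{"gripper":30,"tx":0,"ty":0,"tz":40,"ax":0,"ay":0,"az":0},{"gripper":30,"tx":0,"ty":0,"tz":40,"ax":0,"ay":0,"az":0},{"gripper":30,"tx":0,"ty":0,"tz":0,"ax":0,"ay":0,"az":0},{"gripper":30,"tx":0,"ty":0,"tz":0,"ax":0,"ay":0,"az":0}])

```text
clock: 21.55
tcp_pos: [0.5071, 0.0461, 0.2837]
orientation: [-1.143, -1.312, 1.308]
contact_force: [1.0, 0.4, -0.1]
grip_width: 0.0299
```

```bash
python3 - <<'E'
from h import *
status()
a=vision.grab_frame("scene")[:,:,::-1];cv2.imwrite("pics/sc8f.png",a)
cv2.imwrite("pics/sc8.png",cv2.resize(a[150:290,330:490],None,fx=4.5,fy=4))
b=vision.grab_frame("wrist")[:,:,::-1];cv2.imwrite("pics/w8.png",b)
E
```

```text
t 21.55 pose [0.5071 0.0461 0.2837 1.7079] F [-120.6108  -13.416 ] psiF 1.571 tilt [0.0028 0.0008] f [ 1.039   0.3977 -0.0798] m [-0.0068  0.0145  0.0014] w 29.9 j [-0.2644  0.1629  0.058   1.9051 -0.0109  1.071   1.5059]
```

View pics/sc8.png

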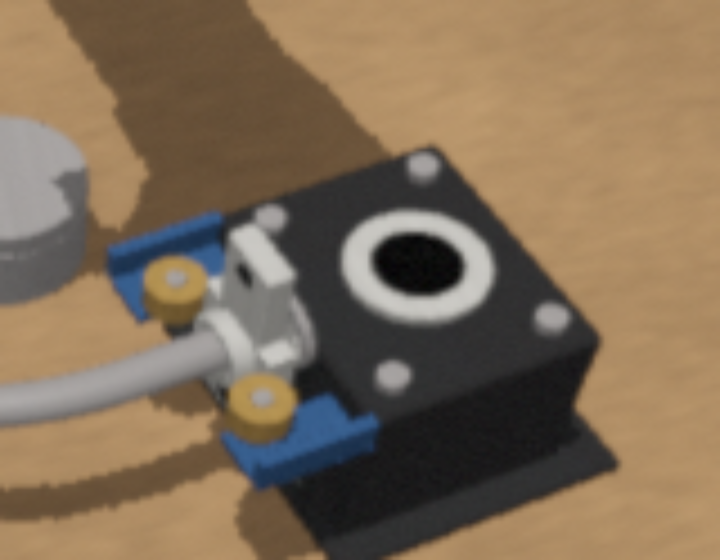

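View pics/sc8f.png

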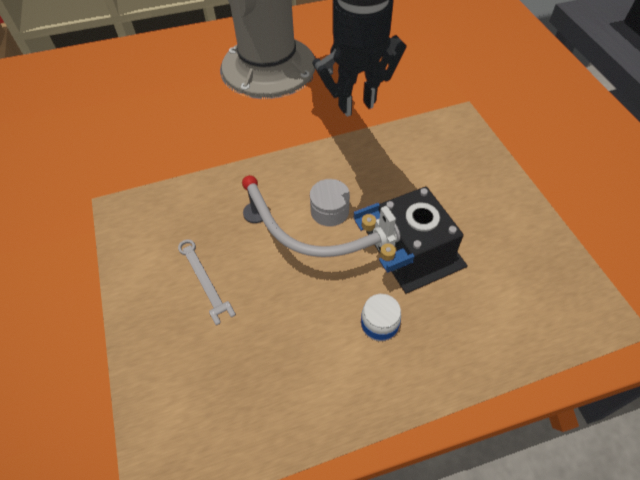

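View pics/w8.png

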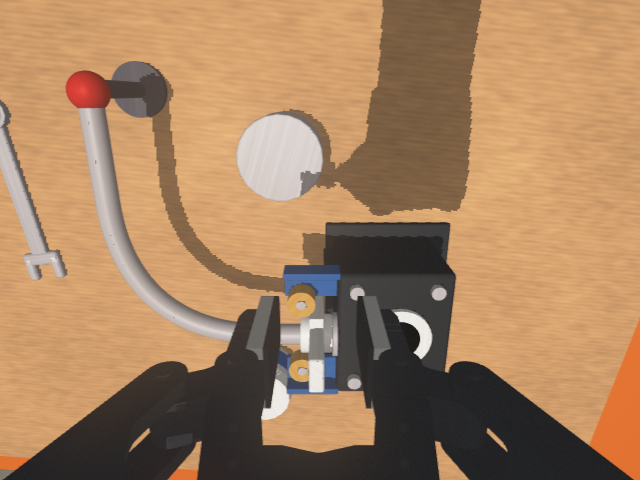

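The views show the flange upright at the seat behind the rollers (scene picture, about (388, 230)). The piston at (330, 200), the tin at (381, 315) and the wrench are where they were in the first picture.

```bash
python3 -c "
from bench import ticket;print(ticket.hand_in())"
```

```text
the job is handed in; nothing more can be done
None
```

The flange is home against the steel seat, held between the two brass rollers, and let go. I handed the job in at about 21.6 s of the 72 s allowed.

**What I did:** I gripped the flange by its upper ear and lifted it about 2 mm so the bore was centred on the pipe. I then followed the bend measured in the camera images, which strays about 4.5 mm outward midway. I moved in small steps, checking the force after each and testing the side play at four places. After seating, I eased off the push, opened the gripper and moved it up and away.

**What the checks showed:**
- **Along the bend:** side forces stayed around 1 N, against the 45 N limit. Those readings came at the end of each step, so brief peaks between them were not seen.
- **At the rollers:** they resisted at about 41 mm from the seat and read about 5 N of push at the check before they gave way. From about 20 mm inward they pulled the flange in.
- **At the seat:** the flange stopped moving and the push rose to 6 N, with the tool reading 14.6 mm from the seat against the nominal 14 mm. That 0.6 mm is within my measuring error, and the pictures show the hub flush with the seat ring.
- **Hardest contact noticed:** while lowering the flange near the end I pressed on the pipe with roughly 9 N, and corrected it at once.
- **After letting go:** the pictures show the flange upright at the seat, and the piston, tin and wrench look unmoved. The gripper is clear of everything.

One move call was refused at the start for a format error; nothing moved.

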